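Refit and lock the washed chambers of a gluten washer

ROBOT

A 6-joint arm with a two-finger parallel gripper is mounted at the origin on the work surface. World frame = base frame: x ahead of the robot, y to its left, z up, the work surface at z = 0. Lengths are in m, angles in rad, forces in N, time in s.
With the tool pointing down it reaches from about 0.3 to 1 m from the base axis. Payload 5.1 kg.
Tool frame: the origin (TCP) lies on the centre line of the jaws, within the pads' length; the fingertips stand 11 mm ahead of it and the grasp point (between the pads) lies 8 mm behind it (env.nose_length is the distance from the TCP to the fingertips, in m); z points along the fingers, x is the direction in which the jaws open and shut, and the axes are right-handed (so a half turn about z gives the same grasp; the last joint's range is limited). The gripper opens to 95 mm and grips with 3 to 60 N. Pads are 20 mm wide; open, the fingers measure 119 mm over their backs; the gripper's body (75 mm by 180 mm) begins 59 mm behind the grasp point.
Start: joints at [1.122, 0.124, 1.65, -0, 1.367, -0.083], TCP at [0.233, 0.607, 0.202] pointing down, gripper open.
Joint ranges: [-2.61, 2.61], [-1.02, 2.33], [0.03, 2.71], [-1.35, 4.49], [0.32, 2.68], [-2.91, 2.91]. Speed limits (rad/s): [2.57, 2.57, 3.14, 3.14, 3.14, 3.14].

INTERFACE

Orientations are given as a rotation vector (axis times angle).
In Python, from rig import env gives the robot as it stands.
- The arm moves only by the tool carry_out, never from a script. Its argument "plan" is a list of rows, each an object with "jaw": the opening, from 0 (shut) to 1 (fully open); "xyz": the shift along the tool's x, y, z in units of 25 mm (1.0 is 25 mm), a list of three; "turn": the turn about the tool's z in units of 10 degrees (1.0 is 10 degrees). In form: [{"jaw": jaw, "xyz": [x, y, z], "turn": turn}, ...]. A call has 1 to 20 rows; each row shifts and turns the commanded pose from where the row before left it, along the tool's axes as they then stand; what a row does not reach is not made up. A row lasts 1/8 s, in which the tool goes at most 62.5 mm and 10.7 degrees, less where a joint would pass 70% of its speed; a pose out of reach is approached as far as the arm can. A call is refused whole if a number of a shift passes 1 or a number of a turn 1, either way. A call with a gripper value outside its range is refused whole. The fingers move at their own pace and stop on an object; "newtons" is the grip in N (left out, the last holds). Time passes only in rows, so rows that do not move let the fingers close. It gives the time, the measured TCP pose, the force and the opening at its end, in the units of the state.
- env.sense(): the state, without advancing time (a new reading comes with each control period).
- env.get_image(name): name is "scene" or "top" or "wrist"; returns the picture (420x560x3 uint8, red, green, blue); there is no depth.
- env.get_calibration(name): a dict with "K" (3x3 intrinsics, pixels), "rvec" (rotation vector, rad) and "tvec" (3), from world to camera coordinates, as OpenCV has them; the wrist camera has in their place "tool_from_camera" (4x4, takes a point from camera to tool coordinates, whose origin is the TCP and whose axes are the tool frame's). Camera axes: x right, y down, z forward; pixel columns grow to the right and rows downward; lengths in m; the calibration is good to about 2 mm. A picture is of the moment at which its call begins: read the wrist's pose just before it. get_calibration takes no time and is no camera call.
- env.close_job(): hands the job in, once; it reports no verdict.
Trained networks look in the newest picture that a camera, given by its name, has taken for a name from the list of things; names that differ only in an ending like _2 or _b are one class to them, and where a whole thing is asked for, a point or a joint stands for the part that bears it (a point fixed in the world has none). Each returns a list of dicts, best first, with "confidence" (0 to 1); they miss things now and then, are a little off and sometimes report something else, mostly with a low value. They report only what shows in the picture. A call takes as long as a camera call. They do not tell look-alikes from the thing itself.
- env.spot_in(name, camera): "at" ([row, column] as shares, 0 to 1, of the picture: columns of its width, rows of its height, amid what is visible of it).
- env.regions_of(name, camera): "pixels" (420x560 bool, what is visible of it) and "at" ([row, column] as shares, 0 to 1, of the picture: columns of its width, rows of its height, amid what is visible of it).
The state is a dict: "t": time; "joint_positions": joint angles; "dq": joint speeds; "effort": joint torques, N m; "position": TCP position; "ee_rot": TCP orientation; "ft_force": force on the tool from outside, world axes, zero at the start; "moment": the same for the moment, N m; "grip_width": finger opening in m.
Only numpy, scipy, OpenCV 4.12 (cv2) and the standard library are available. Lean on these libraries where they do the work, as an engineer would, in place of code of your own. Each camera call takes 0.05 s, during which the arm holds its last target.

TASK

Get the gluten washer ready: put every wash chamber on the bench onto a spindle of the carrier, flange down and fully home, then lock all three spindles (also one that is left without a chamber) by pushing an R-clip's straight leg right through the cross-hole until the bent leg has snapped over the spindle. Also swing the water-feed arm so that it points the same way as the index pointer beneath it, and leave it there; do not knock over the small beaker and the glass jar that stand on the robot's side of the parts.

Things in the scene. Friction and masses are not known exactly. Their poses are not given: they have to be found in the camera images.
- carrier: Washer's spindle carrier, fixed: grey plate 110 x 400 x 24 mm with three upright steel spindles, 30 mm in diameter, 130 mm apart along its y, rising 75 mm above the plate (top 6 mm tapers). Each has one 12 mm wide, 11 mm high cross-hole right through along the carrier's x. Origin: centre of the plate's underside; z up.
- spindle1_foot (a point): Foot of the spindle at the +y end of the carrier: on its axis, on the plate's top face, 24 mm above the bench; axes as the carrier's.
- spindle1_hole (a point): Centre of that spindle's cross-hole, on the axis, 60 mm above the plate (84 mm above the bench); axes as the carrier's.
- spindle2_foot (a point): Foot of the spindle at the middle of the carrier: on its axis, on the plate's top face, 24 mm above the bench; axes as the carrier's.
- spindle2_hole (a point): Centre of that spindle's cross-hole, on the axis, 60 mm above the plate (84 mm above the bench); axes as the carrier's.
- spindle3_foot (a point): Foot of the spindle at the -y end of the carrier: on its axis, on the plate's top face, 24 mm above the bench; axes as the carrier's.
- spindle3_hole (a point): Centre of that spindle's cross-hole, on the axis, 60 mm above the plate (84 mm above the bench); axes as the carrier's.
- chamber1: Wash chamber (two or three there, alike): upright ring open at both ends, 53 mm high, 150 g, 38 mm bore. Steel flange 80 mm across, 16 mm high, above it a clear neck 54 mm across, to be gripped. Origin: centre of the underside; z up along the bore. Goes over a spindle flange down and sits on the plate.
- chamber2: Wash chamber (two or three there, alike): upright ring open at both ends, 53 mm high, 150 g, 38 mm bore. Steel flange 80 mm across, 16 mm high, above it a clear neck 54 mm across, to be gripped. Origin: centre of the underside; z up along the bore. Goes over a spindle flange down and sits on the plate.
- chamber3: Wash chamber (two or three there, alike): upright ring open at both ends, 53 mm high, 150 g, 38 mm bore. Steel flange 80 mm across, 16 mm high, above it a clear neck 54 mm across, to be gripped. Origin: centre of the underside; z up along the bore. Goes over a spindle flange down and sits on the plate.
- clip1: Steel R-clip lying flat (always three, alike), 125 mm long, 7 mm wire, 65 g. Origin: mid-length, midway between the legs, mid-thickness (5 mm up when lying). x along the straight leg to its tip, z normal to the clip. Straight leg at y = -9 mm, rounded tip at x = +62. Black grip 32 (x) x 26 (y) x 10 (z) mm centred at x = -28, y = 0; loop ends at x = -62. Sprung bent leg on the +y side.
- clip1_seat (a point): Seat point on that clip's straight leg (x = +30, y = -9 mm in its frame, axes the same). Fully home, it is at the centre of a cross-hole with the spindle in the bent leg's waist. The bent leg springs out about 4 mm to ride over the spindle, then closes behind it: some 5 to 10 N along the leg. Either side of the spindle, either way up will do.
- clip2: Steel R-clip lying flat (always three, alike), 125 mm long, 7 mm wire, 65 g. Origin: mid-length, midway between the legs, mid-thickness (5 mm up when lying). x along the straight leg to its tip, z normal to the clip. Straight leg at y = -9 mm, rounded tip at x = +62. Black grip 32 (x) x 26 (y) x 10 (z) mm centred at x = -28, y = 0; loop ends at x = -62. Sprung bent leg on the +y side.
- clip2_seat (a point): Seat point on that clip's straight leg (x = +30, y = -9 mm in its frame, axes the same). Fully home, it is at the centre of a cross-hole with the spindle in the bent leg's waist. The bent leg springs out about 4 mm to ride over the spindle, then closes behind it: some 5 to 10 N along the leg. Either side of the spindle, either way up will do.
- clip3: Steel R-clip lying flat (always three, alike), 125 mm long, 7 mm wire, 65 g. Origin: mid-length, midway between the legs, mid-thickness (5 mm up when lying). x along the straight leg to its tip, z normal to the clip. Straight leg at y = -9 mm, rounded tip at x = +62. Black grip 32 (x) x 26 (y) x 10 (z) mm centred at x = -28, y = 0; loop ends at x = -62. Sprung bent leg on the +y side.
- clip3_seat (a point): Seat point on that clip's straight leg (x = +30, y = -9 mm in its frame, axes the same). Fully home, it is at the centre of a cross-hole with the spindle in the bent leg's waist. The bent leg springs out about 4 mm to ride over the spindle, then closes behind it: some 5 to 10 N along the leg. Either side of the spindle, either way up will do.
- feed_hinge (a point): On the upright swing axis of the water-feed arm, 154 mm above the bench. The arm is a level aluminium bar 22 mm wide, 140 mm long from the axis, top at 130 mm, on a fixed grey stand 90 mm across with a 26 mm column. It swings +-1.3 rad about the stand's -x (roughly towards the robot) against friction (0.2 N m) and stays put. Axes as the arm's: it reaches along its -x.
- feed_grip (a point): Middle of the black grip knob on the feed arm: upright, 22 mm in diameter, from 130 to 172 mm above the bench, 120 mm from the swing axis. A 10 mm spout hangs below it down to 84 mm above the bench. Axes as the arm's.
- index: Fixed dark index pointer lying on the bench under the feed arm: a bar 10 mm wide and 6 mm high that starts under the stand and ends, 157 mm from the swing axis, in a small upright peg 12 mm in diameter and 30 mm high. Origin: on the swing axis at bench height; the pointer reaches out along its -x.
- beaker2: Small clear plastic beaker, 72 mm across, 90 mm high, bystander on the robot's side of the parts, loose on the bench. Origin: centre of its underside; z up.
- jar: Glass sample jar, 68 mm across, 85 mm high, bystander on the robot's side of the parts, loose on the bench. Origin: centre of its underside; z up.
Things that resemble listed ones, but are neither listed nor needed, are in the scene too. What is shaped like the part that bears feed_hinge but yellow is not meant.

How it is judged:
At the end, for the whole second after the job is handed in: Every chamber present sits on a spindle (origin within 8 mm of its foot, tilt under 0.1 rad), each of the three cross-holes holds an R-clip (seat point within 8 mm of the hole's centre, leg along the hole within 0.4 rad, at rest), and the feed arm is parallel to the index pointer within 0.09 rad (((distance between chamber1 and spindle1_foot below 0.008 m and angle between chamber1's own z axis and vertical below 0.1 rad) or (distance between chamber1 and spindle2_foot below 0.008 m and angle between chamber1's own z axis and vertical below 0.1 rad) or (distance between chamber1 and spindle3_foot below 0.008 m and angle between chamber1's own z axis and vertical below 0.1 rad)) and ((distance between chamber2 and spindle1_foot below 0.008 m and angle between chamber2's own z axis and vertical below 0.1 rad) or (distance between chamber2 and spindle2_foot below 0.008 m and angle between chamber2's own z axis and vertical below 0.1 rad) or (distance between chamber2 and spindle3_foot below 0.008 m and angle between chamber2's own z axis and vertical below 0.1 rad)) and ((distance between chamber3 and spindle1_foot below 0.008 m and angle between chamber3's own z axis and vertical below 0.1 rad) or (distance between chamber3 and spindle2_foot below 0.008 m and angle between chamber3's own z axis and vertical below 0.1 rad) or (distance between chamber3 and spindle3_foot below 0.008 m and angle between chamber3's own z axis and vertical below 0.1 rad)) and ((distance between clip1_seat and spindle1_hole below 0.008 m and angle between the x axis of clip1 and the x axis of carrier, either way round below 0.4 rad and linear speed of clip1 below 0.03 m/s) or (distance between clip2_seat and spindle1_hole below 0.008 m and angle between the x axis of clip2 and the x axis of carrier, either way round below 0.4 rad and linear speed of clip2 below 0.03 m/s) or (distance between clip3_seat and spindle1_hole below 0.008 m and angle between the x axis of clip3 and the x axis of carrier, either way round below 0.4 rad and linear speed of clip3 below 0.03 m/s)) and ((distance between clip1_seat and spindle2_hole below 0.008 m and angle between the x axis of clip1 and the x axis of carrier, either way round below 0.4 rad and linear speed of clip1 below 0.03 m/s) or (distance between clip2_seat and spindle2_hole below 0.008 m and angle between the x axis of clip2 and the x axis of carrier, either way round below 0.4 rad and linear speed of clip2 below 0.03 m/s) or (distance between clip3_seat and spindle2_hole below 0.008 m and angle between the x axis of clip3 and the x axis of carrier, either way round below 0.4 rad and linear speed of clip3 below 0.03 m/s)) and ((distance between clip1_seat and spindle3_hole below 0.008 m and angle between the x axis of clip1 and the x axis of carrier, either way round below 0.4 rad and linear speed of clip1 below 0.03 m/s) or (distance between clip2_seat and spindle3_hole below 0.008 m and angle between the x axis of clip2 and the x axis of carrier, either way round below 0.4 rad and linear speed of clip2 below 0.03 m/s) or (distance between clip3_seat and spindle3_hole below 0.008 m and angle between the x axis of clip3 and the x axis of carrier, either way round below 0.4 rad and linear speed of clip3 below 0.03 m/s)) and angle between the x axis of feed_grip and the x axis of index, either way round below 0.09 rad); the robot touches nothing.
It fails at once if the small beaker or the jar is knocked over (angle between any of beaker2, jar's own z axis and vertical above 0.7 rad).
Of chamber1, chamber2, chamber3 only 2 to 3 are there at a start; the rules pass over those that are not, and their reading is None.
At some moment in a run one of chamber1, chamber2, chamber3, clip1, clip2, clip3 may be knocked a few centimetres aside while the robot is not near it.
It also fails if it takes over 210 s, if anything falls off the work surface, if the arm or the gripper's body presses on something with over 40 N, if the wrist force passes 120 N, or if a joint passes its speed limit or range.

## Working session

There is one attempt and no reset: what is moved stays moved. The work goes in short steps, Python scripts to look and compute and a tool call to move; the robot and the scene stay as the last step left them, time stands still between calls to the robot, and variables do not carry over. Pictures are saved under pics/ and viewed, and the job is handed in when it is done.

Besides the shell and the picture viewer there is one more tool, called after ">>>" as name([rows], argument=value, ...), one row to a line, values as JSON. carry_out: Moves the arm, as the interface text tells. Its arguments: {"type":"object","properties":{"plan":{"type":"array"},"newtons":{"type":"number"}},"required":["plan"]}

```bash
ls; mkdir -p pics; cat > h.py <<'E'
import numpy as np, cv2
from rig import env
from scipy.spatial.transform import Rotation as R
def save(name,f):
    im=env.get_image(name); cv2.imwrite('pics/'+f,im[:,:,::-1]); return im
E
python3 - <<'E'
from h import *
for c in ['scene','top','wrist']:
    save(c,c+'0.png'); print(c,env.get_calibration(c))
print(env.sense(), env.nose_length)
E
```

```text
pics
scene {'K': array([[496.40858632,   0.        , 270.64784589],
       [  0.        , 496.40858632, 216.39788872],
       [  0.        ,   0.        ,   1.        ]]), 'rvec': array([ 0.79312128,  2.69996658, -0.92167962]), 'tvec': array([ 0.45473906, -0.09209052,  1.71815235])}
top {'K': array([[525.04641325,   0.        , 284.83979728],
       [  0.        , 525.04641325, 206.8855308 ],
       [  0.        ,   0.        ,   1.        ]]), 'rvec': array([ 2.16064767, -2.13550231,  0.17931403]), 'tvec': array([-0.07242091,  0.47758754,  1.39589824])}
wrist {'K': array([[300.36663093,   0.        , 278.72355529],
       [  0.        , 300.36663093, 209.0662595 ],
       [  0.        ,   0.        ,   1.        ]]), 'tool_from_camera': array([[ 9.99999874e-01,  4.92304917e-04,  1.00936824e-04,
        -1.45838025e-03],
       [-5.00992047e-04,  9.60810503e-01,  2.77205568e-01,
        -7.72107912e-02],
       [ 3.94885033e-05, -2.77205583e-01,  9.60810628e-01,
        -1.83184393e-01],
       [ 0.00000000e+00,  0.00000000e+00,  0.00000000e+00,
         1.00000000e+00]])}
{'t': 0.15, 'joint_positions': array([ 1.12237534e+00,  1.24372957e-01,  1.65132115e+00, -4.94068366e-06,
        1.36748432e+00, -8.26106577e-02]), 'dq': array([ 0.0005568 , -0.00180411, -0.00342623, -0.00089744, -0.00029006,
        0.00020465]), 'effort': array([ 2.68816721e-04, -4.18187070e+01, -3.60471082e+01,  7.75195565e-02,
        4.68829181e-02, -1.20001923e-04]), 'position': array([0.23232675, 0.60652732, 0.20058115]), 'ee_rot': array([ 2.58778395e+00,  1.77988721e+00, -2.15750290e-03]), 'ft_force': array([-0.20909127,  0.65865128,  0.24017945]), 'moment': array([-0.01362424,  0.01826044, -0.0347289 ]), 'grip_width': 0.09512781728754527} 0.011
```

View pics/top0.png

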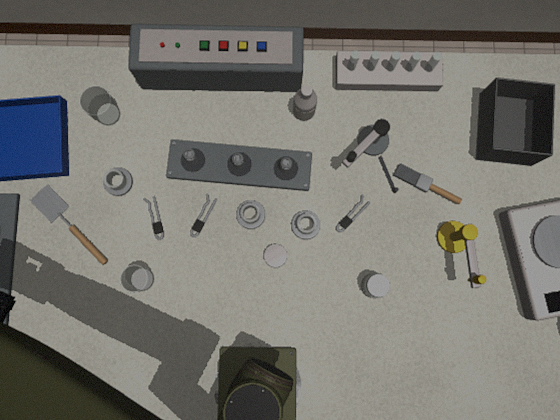

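View pics/scene0.png

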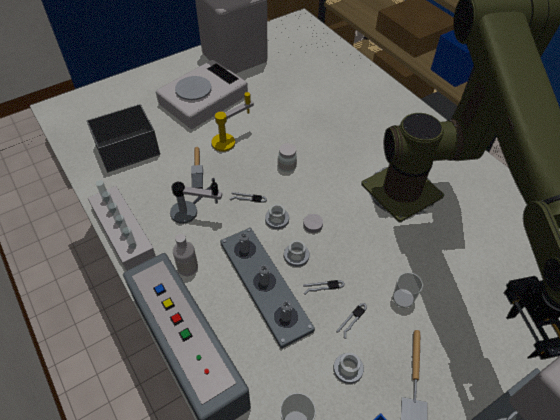

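View pics/wrist0.png

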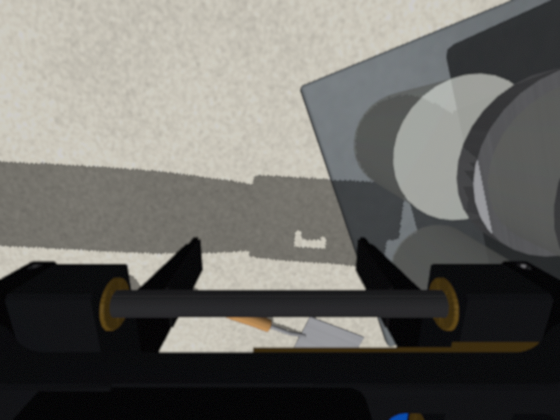

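```bash
cat >> h.py <<'E'
def cam(c):
    k=env.get_calibration(c); K=k['K']
    if c=='wrist':
        s=env.sense(); T=np.eye(4); T[:3,:3]=R.from_rotvec(s['ee_rot']).as_matrix(); T[:3,3]=s['position']
        W=T@k['tool_from_camera']; return K,W[:3,:3],W[:3,3]
    Rc=R.from_rotvec(k['rvec']).as_matrix(); return K,Rc.T,-Rc.T@k['tvec']
def ray(c,uv,C=None):
    K,Rw,o=C or cam(c); d=Rw@np.linalg.solve(K,[uv[0],uv[1],1.]); return o,d/np.linalg.norm(d)
def plane(c,uv,z,C=None):
    o,d=ray(c,uv,C); return o+d*(z-o[2])/d[2]
def proj(c,P,C=None):
    K,Rw,o=C or cam(c); p=K@(Rw.T@(np.asarray(P,float)-o)); return p[:2]/p[2]
def tri(rays):
    A=np.zeros((3,3));b=np.zeros(3)
    for o,d in rays:
        M=np.eye(3)-np.outer(d,d);A+=M;b+=M@o
    p=np.linalg.solve(A,b); return p,[np.linalg.norm((np.eye(3)-np.outer(d,d))@(p-o)) for o,d in rays]
E
python3 - <<'E'
from h import *
np.set_printoptions(precision=4,suppress=True)
for c in ['top','scene']:
  print(c)
  for n in ['chamber1','clip1','clip1_seat','spindle1_hole','spindle1_foot','carrier','feed_hinge','feed_grip','index','beaker2','jar']:
    for d in env.spot_in(n,c):
        if d['confidence']<.3: continue
        a=d['at']; uv=(a[1]*560,a[0]*420); print(n,round(d['confidence'],2),np.round(uv,1),plane(c,uv,0)[:2])
E
```

```text
top
chamber1 0.92 [301.4 227.2] [ 0.4274 -0.114 ]
chamber1 0.69 [116.1 180.2] [0.554  0.4076]
chamber1 0.59 [253.5 215.3] [0.4593 0.0199]
chamber1 0.31 [368.3 139.4] [ 0.6828 -0.3043]
clip1 0.8 [154. 218.] [0.4482 0.2963]
clip1 0.65 [346.8 220.3] [ 0.4484 -0.2409]
clip1 0.52 [201.4 223.6] [0.4341 0.1643]
clip1 0.32 [238.5 164.3] [0.6045 0.0652]
clip1_seat 0.66 [345.5 222.1] [ 0.4433 -0.2372]
clip1_seat 0.63 [197.8 224.4] [0.4317 0.1741]
spindle1_hole 0.58 [238.4 163.6] [0.6065 0.0656]
spindle1_foot 0.96 [240.4 167.1] [0.5964 0.0597]
carrier 0.76 [238.5 165.8] [0.6001 0.0651]
feed_hinge 0.91 [364.9 138. ] [ 0.6867 -0.2946]
feed_hinge 0.78 [469.4 249.6] [ 0.3705 -0.5817]
feed_hinge 0.75 [347.8 219.3] [ 0.4513 -0.2437]
feed_hinge 0.56 [158.5 227.6] [0.4215 0.2826]
feed_grip 0.64 [470.4 251.9] [ 0.3642 -0.5842]
feed_grip 0.63 [367.5 140.8] [ 0.6786 -0.3019]
index 0.52 [384.7 174.3] [ 0.5813 -0.3496]
index 0.42 [239.4 164.5] [0.6039 0.0627]
beaker2 0.66 [135.2 278.2] [0.2817 0.3395]
jar 0.57 [377.1 284.4] [ 0.2721 -0.3229]
jar 0.57 [238.4 163.1] [0.608  0.0656]
scene
chamber1 0.94 [279.6 
[... 169 characters left out ...]
.  195.3] [ 0.4639 -0.2693]
clip1 0.58 [356.9 315.1] [0.4304 0.2879]
clip1 0.33 [197.1 192.3] [ 0.6017 -0.374 ]
clip1_seat 0.59 [329.3 284. ] [0.4357 0.1629]
spindle1_hole 0.75 [265.9 289.3] [0.6055 0.0751]
spindle1_foot 0.79 [270.8 288. ] [0.5907 0.0793]
carrier 0.86 [267.6 288.4] [0.5995 0.0753]
feed_hinge 0.98 [230.4 115. ] [ 0.3057 -0.6592]
feed_hinge 0.85 [196.3 193. ] [ 0.6056 -0.3729]
feed_hinge 0.69 [270.  288.3] [0.5934 0.0788]
feed_grip 0.58 [197.2 193.5] [ 0.6041 -0.3692]
feed_grip 0.58 [236.5 109.7] [ 0.2696 -0.6735]
index 0.45 [201.1 196.3] [ 0.5986 -0.3506]
beaker2 0.92 [402.2 286.5] [0.2574 0.2877]
jar 0.61 [266.6 287.9] [0.6011 0.0723]
jar 0.57 [289.3 156.7] [ 0.2387 -0.3436]
```

```bash
python3 - <<'E'
import cv2
im=cv2.imread('pics/top0.png'); cv2.imwrite('pics/tc.png',cv2.resize(im[110:260,95:295],None,fx=4,fy=4,interpolation=cv2.INTER_CUBIC))
cv2.imwrite('pics/tc2.png',cv2.resize(im[110:260,260:460],None,fx=4,fy=4,interpolation=cv2.INTER_CUBIC))
E
```

```text
(no output)
```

View pics/tc.png

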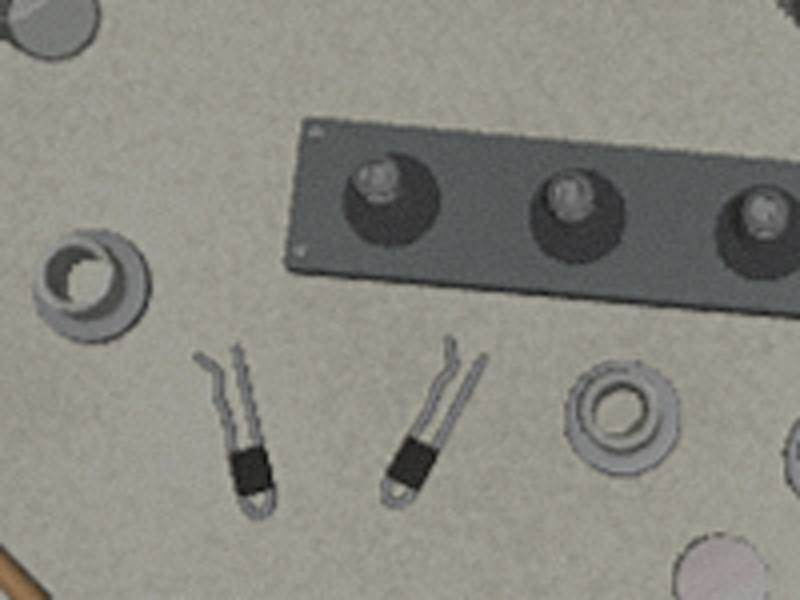

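View pics/tc2.png

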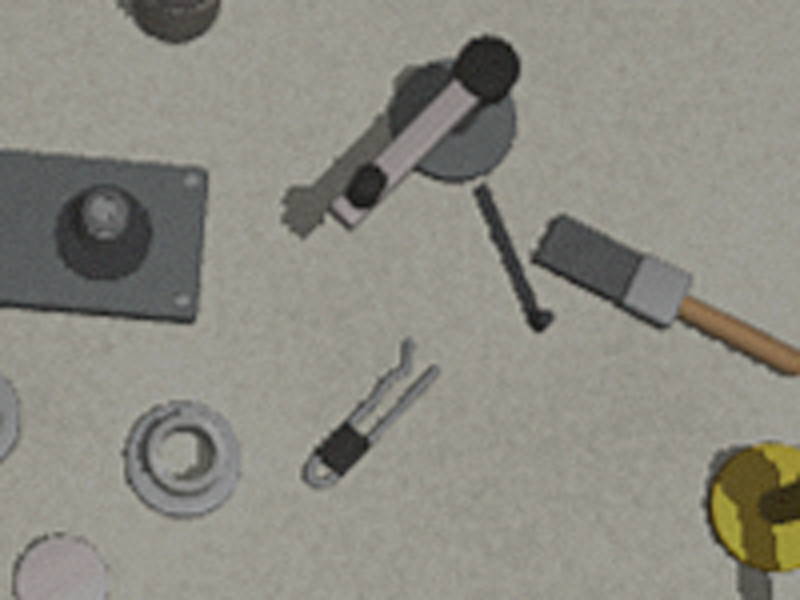

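```bash
python3 - <<'E'
from h import *
np.set_printoptions(precision=4,suppress=True)
C=cam('top')
t1=lambda x,y:(95+x/4-.4,110+y/4-.4)
t2=lambda x,y:(260+x/4-.4,110+y/4-.4)
P=lambda uv,z:plane('top',uv,z,C)
co=[P(t1(303,120),.024),P(t1(287,269),.024-.012),P(t2(208,170),.024),P(t2(194,320),.012)]
co=[P(t1(303,120),.024),P(t1(288,266),.024),P(t2(208,170),.024),P(t2(196,315),.024)]
c=np.mean(co,0); ey=((co[0]-co[2])+(co[1]-co[3]));ey/=np.linalg.norm(ey); ex=np.array([ey[1],-ey[0],0])
print('carrier',c,ex,np.arctan2(ex[1],ex[0]),[np.linalg.norm(co[0]-co[2]),np.linalg.norm(co[0]-co[1])])
for i,s in enumerate([1,0,-1]): print('sp',i+1,c+ey*.13*s)
for n,uv in dict(s1=t1(378,180),s2=t1(572,193)).items(): print(n,P(uv,.099))
print('s3',P(t2(106,215),.099))
print('ch flange z16',P(t1(92,287),.016),P(t1(622,419),.016),P(t2(183,459),.016))
print('ch neck z53',P(t1(77,272),.053),P(t1(616,408),.053),P(t2(180,450),.053))
for a,b,g in [(t1(237,348),t1(256,440),t1(251,471)),(t1(484,356),t1(440,442),t1(411,462)),(t2(434,370),t2(370,440),t2(343,449))]:
    a,b,g=P(a,.005),P(b,.005),P(g,.01); d=a-b; print('clip tip',a,'grip',g,'yaw',np.arctan2(d[1],d[0]))
s=P(t2(452,120),.01); q=P(t2(482,188),.006); pe=P(t2(540,318),.03); d=pe-q
print('stand',s,'peg',pe,'dir',np.arctan2(d[1],d[0]),np.arctan2(*(pe-s)[[1,0]]),np.linalg.norm((pe-s)[:2]))
h=P(t2(487,70),.18); k=P(t2(368,184),.172); e=P(t2(345,222),.13)
print('hinge',h,'knob',k,np.linalg.norm((k-s)[:2]),np.arctan2(*(k-s)[[1,0]]))
print('jar',P((375,284),.05),'beaker',P((137,277),.05))
E
```

```text
carrier [0.5999 0.0611 0.024 ] [ 0.9972 -0.0752  0.    ] -0.07527694082124736 [np.float64(0.3971863869815319), np.float64(0.10463023712902804)]
sp 1 [0.6096 0.1908 0.024 ]
sp 2 [0.5999 0.0611 0.024 ]
sp 3 [ 0.5901 -0.0685  0.024 ]
s1 [0.6054 0.1885 0.099 ]
s2 [0.5985 0.0603 0.099 ]
s3 [ 0.5854 -0.0681  0.099 ]
ch flange z16 [0.5475 0.3982 0.016 ] [0.4596 0.0286 0.016 ] [ 0.4337 -0.1242  0.016 ]
ch neck z53 [0.5503 0.3974 0.053 ] [0.4619 0.0308 0.053 ] [ 0.4353 -0.1202  0.053 ]
clip tip [0.5077 0.2985 0.005 ] grip [0.421  0.2835 0.01  ] yaw 0.24687134402920108
clip tip [0.5043 0.1264 0.005 ] grip [0.4286 0.1738 0.01  ] yaw -0.4392687893822376
clip tip [ 0.4999 -0.3004  0.005 ] grip [ 0.4427 -0.2355  0.01  ] yaw -0.7367911964670049
stand [ 0.6794 -0.3148  0.01  ] peg [ 0.5332 -0.37    0.03  ] dir -2.8086260522330244 -2.7807127395724796 0.15634538509700852
hinge [ 0.6629 -0.306   0.18  ] knob [ 0.5901 -0.2314  0.172 ] 0.12221790426762712 2.3907950505531375
jar [ 0.2726 -0.3079  0.05  ] beaker [0.2842 0.3215 0.05  ]
```

>>> carry_out([
  {"jaw": 1, "xyz": [0, 0, -1], "turn": 0},
  {"jaw": 1, "xyz": [-0.22, 0.99, -1], "turn": 0},
  {"jaw": 1, "xyz": [-0.22, 0.99, -0.4], "turn": 0},
  {"jaw": 1, "xyz": [-0.22, 0.99, 0], "turn": 0},
  {"jaw": 1, "xyz": [-0.22, 0.99, 0], "turn": 0},
  {"jaw": 1, "xyz": [-0.22, 0.99, 0], "turn": 0},
  {"jaw": 1, "xyz": [-0.22, 0.99, 0], "turn": 0},
  {"jaw": 1, "xyz": [-0.22, 0.99, 0], "turn": 0},
  {"jaw": 1, "xyz": [-0.22, 0.99, 0], "turn": 0},
  {"jaw": 1, "xyz": [-0.22, 0.99, 0], "turn": 0},
  {"jaw": 1, "xyz": [-0.22, 0.99, 0], "turn": 0},
  {"jaw": 1, "xyz": [-0.22, 0.99, 0], "turn": 0},
  {"jaw": 1, "xyz": [-0.22, 0.99, 0], "turn": 0},
  {"jaw": 1, "xyz": [-0.22, 0.99, 0], "turn": 0},
  {"jaw": 1, "xyz": [-0.22, 0.99, 0], "turn": 0},
  {"jaw": 1, "xyz": [-0.22, 0.99, 0], "turn": 0},
])

```text
t: 3.25
position: [0.5511, 0.3962, 0.2615]
ee_rot: [-2.589, -1.78, -0.0]
ft_force: [-0.5, -0.2, -0.2]
grip_width: 0.0952
```

>>> carry_out([
  {"jaw": 1, "xyz": [0, 0, 0], "turn": 0.961},
  {"jaw": 1, "xyz": [0, 0, 0], "turn": 0.961},
  {"jaw": 1, "xyz": [0, 0, 0], "turn": 0.961},
  {"jaw": 1, "xyz": [0, 0, 0], "turn": 0.961},
  {"jaw": 1, "xyz": [0, 0, 0], "turn": 0.961},
  {"jaw": 1, "xyz": [0, 0, 0], "turn": 0.961},
  {"jaw": 1, "xyz": [0, 0, 0], "turn": 0.961},
  {"jaw": 1, "xyz": [0, 0, 0], "turn": 0.961},
  {"jaw": 1, "xyz": [0, 0, 0], "turn": 0.961},
  {"jaw": 1, "xyz": [0, 0, 0], "turn": 0.961},
  {"jaw": 1, "xyz": [0, 0, 0], "turn": 0.961},
  {"jaw": 1, "xyz": [0, 0, 0], "turn": 0.961},
  {"jaw": 1, "xyz": [0, 0, 0], "turn": 0.961},
  {"jaw": 1, "xyz": [0, 0, 0], "turn": 0.961},
  {"jaw": 1, "xyz": [0, 0, 0], "turn": 0.961},
  {"jaw": 1, "xyz": [0, 0, 0], "turn": 0.961},
  {"jaw": 1, "xyz": [0, 0, 0], "turn": 0.961},
  {"jaw": 1, "xyz": [0, 0, 0], "turn": 0},
])

```text
t: 5.5
position: [0.5503, 0.3967, 0.2614]
ee_rot: [2.138, -2.302, -0.0]
ft_force: [0.3, 0.2, 0.6]
grip_width: 0.095
```

```bash
cat >> h.py <<'E'
def st():
    s=env.sense(); M=R.from_rotvec(s['ee_rot']).as_matrix(); f=-M[:,1]
    print('t',round(s['t'],2),'pos',np.round(s['position'],4),'yaw(-y dir)',round(np.arctan2(f[1],f[0]),4),'tilt',np.round(M[:2,2],3),'w',round(s['grip_width'],4),'F',np.round(s['ft_force'],1),'j',np.round(s['joint_positions'],2)); return s,M
def go(tgt,yaw=None):
    s=env.sense(); M=R.from_rotvec(s['ee_rot']).as_matrix(); f=-M[:,1]; y=np.arctan2(f[1],f[0])
    d=M.T@(np.asarray(tgt)-s['position'])/.025
    print('units now-axes',np.round(d,2), end=' ')
    if yaw is not None:
        t=-(yaw-y); t=(t+np.pi)%(2*np.pi)-np.pi
        M2=M@R.from_rotvec([0,0,t]).as_matrix(); print('turn',round(np.degrees(t)/10,3),'units after turn',np.round(M2.T@(np.asarray(tgt)-s['position'])/.025,2))
    else: print()
E
python3 - <<'E'
from h import *
st(); save('wrist','w1.png')
for p in [(.549,.398,.03),(.6075,.19,.099),(.599,.061,.099)]: print(proj('wrist',p))
E
```

```text
t 5.5 pos [0.5503 0.3967 0.2614] yaw(-y dir) -0.0739 tilt [-0. -0.] w 0.095 F [0.3 0.2 0.6] j [0.55 0.16 1.51 0.   1.47 2.19]
[276.66435142 182.10149827]
[458.88061332 128.78600412]
[575.30373493 127.9859256 ]
```

View pics/w1.png

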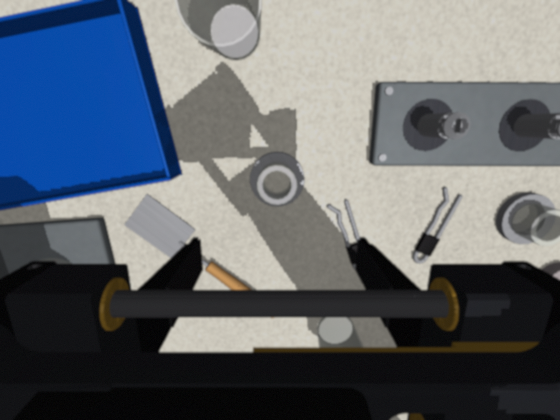

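```bash
python3 - <<'E'
from h import *
print(plane('wrist',(276.5,178.5),.016),plane('wrist',(277,183.5),.053))
print('sp1 top',plane('wrist',(457,126),.099))
go((.5497,.3977,.033),-.0753)
E
```

```text
[0.55159303 0.39813326 0.016     ] [0.5514962  0.39722285 0.053     ]
sp1 top [0.6106654  0.19235809 0.099     ]
units now-axes [-0.03  0.02  9.14] turn 0.014 units after turn [-0.03  0.02  9.14]
```

>>> carry_out([
  {"jaw": 1, "xyz": [-0.03, 0, 1], "turn": 0},
  {"jaw": 1, "xyz": [0, 0, 1], "turn": 0},
  {"jaw": 1, "xyz": [0, 0, 1], "turn": 0},
  {"jaw": 1, "xyz": [0, 0, 1], "turn": 0},
  {"jaw": 1, "xyz": [0, 0, 1], "turn": 0},
  {"jaw": 1, "xyz": [0, 0, 1], "turn": 0},
  {"jaw": 1, "xyz": [0, 0, 1], "turn": 0},
  {"jaw": 1, "xyz": [0, 0, 1], "turn": 0},
  {"jaw": 1, "xyz": [0, 0, 0.6], "turn": 0},
  {"jaw": 1, "xyz": [0, 0, 0.54], "turn": 0},
  {"jaw": 0.3, "xyz": [0, 0, 0], "turn": 0},
  {"jaw": 0.3, "xyz": [0, 0, 0], "turn": 0},
  {"jaw": 0.3, "xyz": [0, 0, 0], "turn": 0},
  {"jaw": 0.3, "xyz": [0, 0, 0], "turn": 0},
  {"jaw": 0.3, "xyz": [0, 0, 0], "turn": 0},
  {"jaw": 0.3, "xyz": [0, 0, 0], "turn": 0},
], newtons=25)

```text
t: 7.55
position: [0.55, 0.3983, 0.0337]
ee_rot: [-2.135, 2.303, 0.0]
ft_force: [0.2, -0.0, 2.4]
grip_width: 0.0523
```

```bash
python3 - <<'E'
from h import *
st(); save('wrist','w2.png')
E
```

```text
t 7.55 pos [0.55   0.3983 0.0337] yaw(-y dir) -0.0755 tilt [0.001 0.001] w 0.0523 F [ 0.2 -0.   2.4] j [0.55 0.33 1.7  0.   1.11 2.19]
```

View pics/w2.png

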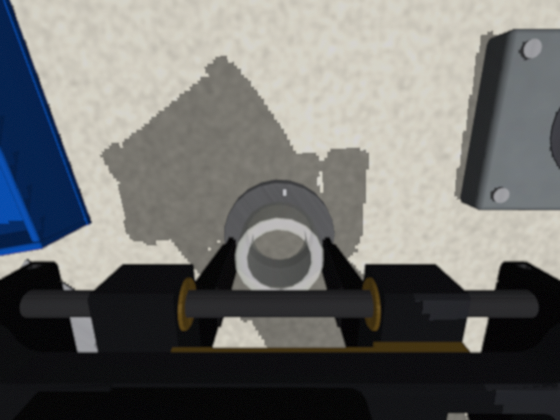

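```bash
python3 - <<'E'
from h import *
p=plane('wrist',(280,255),.053); s=env.sense(); print(p, p-s['position'], proj('wrist',[*s['position'][:2],.053]))
E
```

```text
[0.55287265 0.39552541 0.053     ] [ 0.00284606 -0.00271183  0.0193495 ] [275.81707918 259.68754554]
```

>>> carry_out([
  {"jaw": 0.3, "xyz": [0, 0, -0.5], "turn": 0},
  {"jaw": 0.3, "xyz": [0, 0, -1], "turn": 0},
  {"jaw": 0.3, "xyz": [0, 0, -1], "turn": 0},
  {"jaw": 0.3, "xyz": [0, 0, -1], "turn": 0},
  {"jaw": 0.3, "xyz": [0, 0, -1], "turn": 0},
  {"jaw": 0.3, "xyz": [0.4, 0, -0.35], "turn": 0},
  {"jaw": 0.3, "xyz": [1, -0.42, 0], "turn": 0},
  {"jaw": 0.3, "xyz": [1, -0.42, 0], "turn": 0},
  {"jaw": 0.3, "xyz": [1, -0.42, 0], "turn": 0},
  {"jaw": 0.3, "xyz": [1, -0.42, 0], "turn": 0},
  {"jaw": 0.3, "xyz": [1, -0.42, 0], "turn": 0},
  {"jaw": 0.3, "xyz": [1, -0.42, 0], "turn": 0},
  {"jaw": 0.3, "xyz": [1, -0.42, 0], "turn": 0},
  {"jaw": 0.3, "xyz": [0.68, 0, 0], "turn": 0},
  {"jaw": 0.3, "xyz": [0, 0, 0], "turn": 0},
])

```text
t: 9.48
position: [0.6071, 0.1898, 0.1537]
ee_rot: [2.133, -2.305, -0.001]
ft_force: [0.9, 1.2, -1.2]
grip_width: 0.0521
```

```bash
python3 - <<'E'
from h import *
st(); im=save('wrist','w3.png')
cv2.imwrite('pics/w3c.png',cv2.resize(im[150:290,180:380,::-1],None,fx=4,fy=4,interpolation=cv2.INTER_CUBIC))
save('scene','s1.png')
E
```

```text
t 9.47 pos [0.6071 0.1898 0.1537] yaw(-y dir) -0.0772 tilt [-0.001 -0.   ] w 0.0521 F [ 0.9  1.2 -1.2] j [0.22 0.13 1.73 0.   1.29 1.87]
```

View pics/w3c.png

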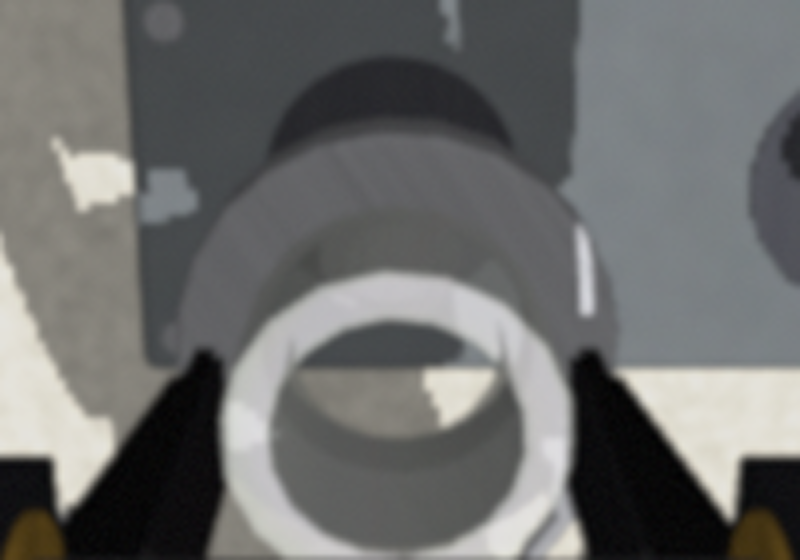

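View pics/w3.png

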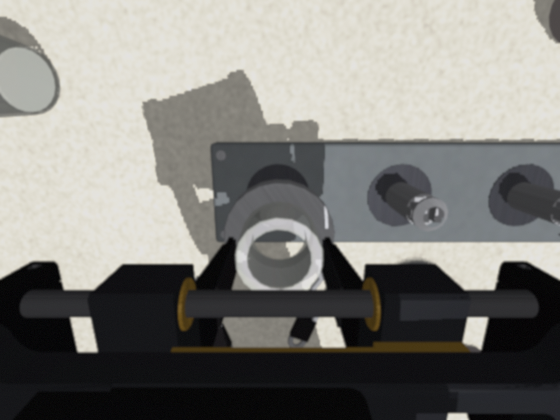

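```bash
python3 - <<'E'
from h import *
a=plane('wrist',(270,142.5),.024);b=plane('wrist',(270,241),.024);print(a,b,(a+b)/2,np.linalg.norm(a-b))
s=env.sense();ch=plane('wrist',(280,254.5),s['position'][2]+.0195);print(ch,ch-s['position'])
print(plane('wrist',(278,190),.024), plane('wrist',(433,212.5),.099))
# foot disc ellipse of sp2
print(plane('wrist',(399,195),.024))
# left end edge of carrier
e=plane('wrist',(212,165),.024);print(e)
E
```

```text
[0.66675173 0.19394689 0.024     ] [0.55927376 0.20289147 0.024     ] [0.61301274 0.19841918 0.024     ] 0.10784952801427299
[0.61053458 0.18847936 0.17357855] [ 0.00326264 -0.00273189  0.0195    ]
[0.61676941 0.18955245 0.024     ] [0.60462252 0.06159522 0.099     ]
[0.60160954 0.06078552 0.024     ]
[0.64843973 0.25606432 0.024     ]
```

>>> carry_out([
  {"jaw": 0.3, "xyz": [-0.05, -0.09, 0.3], "turn": 0},
  {"jaw": 0.3, "xyz": [0, 0, 0.3], "turn": 0},
  {"jaw": 0.3, "xyz": [0, 0, 0.2], "turn": 0},
  {"jaw": 0.3, "xyz": [0, 0, 0.2], "turn": 0},
  {"jaw": 0.3, "xyz": [0, 0, 0.2], "turn": 0},
  {"jaw": 0.3, "xyz": [0, 0, 0], "turn": 0},
])

```text
t: 10.32
position: [0.6098, 0.1919, 0.1236]
ee_rot: [2.135, -2.303, -0.001]
ft_force: [0.1, -0.7, -2.6]
grip_width: 0.0525
```

```bash
python3 - <<'E'
from h import *
st(); im=save('scene','s1.png')
cv2.imwrite('pics/s1c.png',cv2.resize(im[200:360,200:400,::-1],None,fx=4,fy=4,interpolation=cv2.INTER_CUBIC)[:600])
E
```

```text
t 10.32 pos [0.6098 0.1919 0.1236] yaw(-y dir) -0.0756 tilt [-0.001 -0.   ] w 0.0525 F [ 0.1 -0.7 -2.6] j [ 0.22  0.16  1.74 -0.    1.24  1.87]
```

View pics/s1c.png

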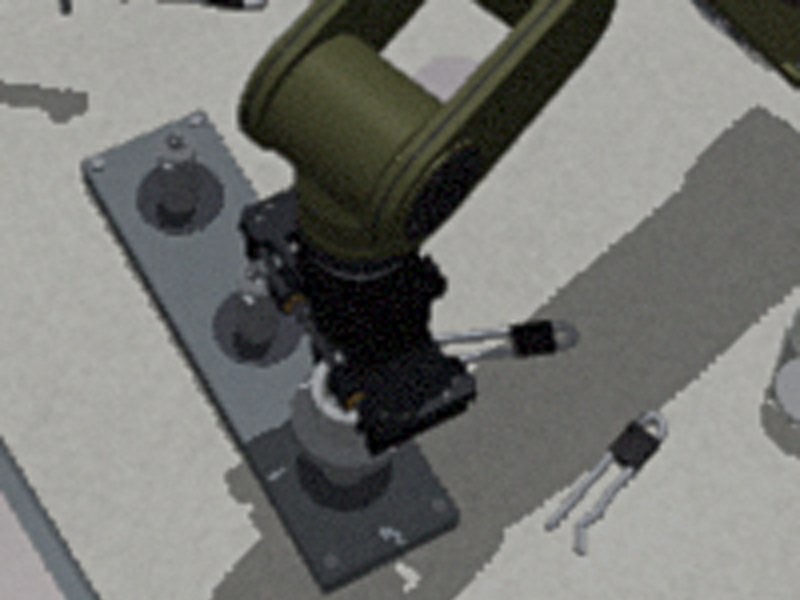

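>>> carry_out([
  {"jaw": 0.3, "xyz": [0, 0, 0.4], "turn": 0},
  {"jaw": 0.3, "xyz": [0, 0, 0.4], "turn": 0},
  {"jaw": 0.3, "xyz": [0, 0, 0.4], "turn": 0},
  {"jaw": 0.3, "xyz": [0, 0, 0.4], "turn": 0},
  {"jaw": 0.3, "xyz": [0, 0, 0.4], "turn": 0},
  {"jaw": 0.3, "xyz": [0, 0, 0.4], "turn": 0},
  {"jaw": 0.3, "xyz": [0, 0, 0.18], "turn": 0},
  {"jaw": 0.3, "xyz": [0, 0, 0], "turn": 0},
])

```text
t: 11.38
position: [0.6099, 0.1919, 0.0593]
ee_rot: [2.136, -2.303, -0.001]
ft_force: [-1.4, 0.5, -0.8]
grip_width: 0.0524
```

```bash
python3 - <<'E'
from h import *
st(); im=save('wrist','w4.png')
cv2.imwrite('pics/w4c.png',cv2.resize(im[150:290,180:380,::-1],None,fx=4,fy=4,interpolation=cv2.INTER_CUBIC))
E
```

```text
t 11.38 pos [0.6099 0.1919 0.0593] yaw(-y dir) -0.0755 tilt [-0.001 -0.   ] w 0.0524 F [-1.4  0.5 -0.8] j [0.22 0.22 1.79 0.   1.13 1.87]
```

View pics/w4c.png

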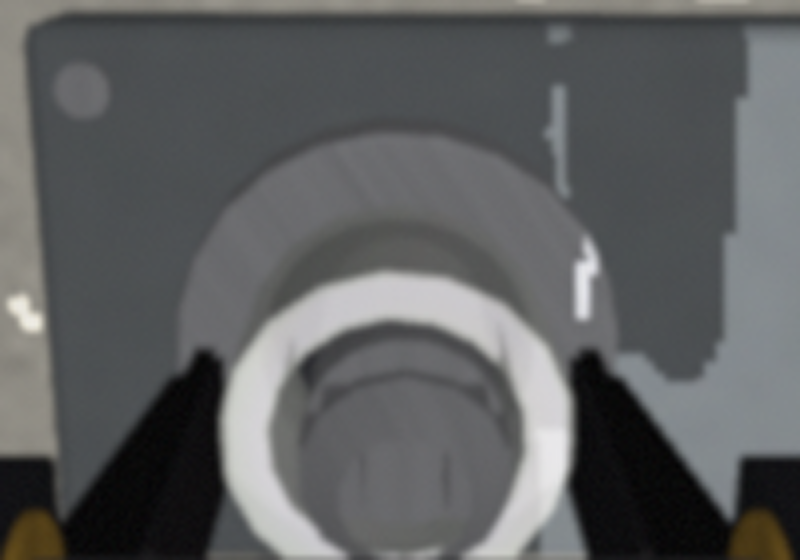

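>>> carry_out([
  {"jaw": 1, "xyz": [0, 0, 0], "turn": 0},
  {"jaw": 1, "xyz": [0, 0, 0], "turn": 0},
  {"jaw": 1, "xyz": [0, 0, 0], "turn": 0},
  {"jaw": 1, "xyz": [0, 0, -0.5], "turn": 0},
  {"jaw": 1, "xyz": [0, 0, -1], "turn": 0},
  {"jaw": 1, "xyz": [0, 0, -1], "turn": 0},
  {"jaw": 1, "xyz": [0, 0, -1], "turn": 0},
  {"jaw": 1, "xyz": [0, 0, -0.5], "turn": 0},
  {"jaw": 1, "xyz": [0, 0.4, 0], "turn": 0},
  {"jaw": 1, "xyz": [0, 0.4, 0], "turn": 0},
])

```text
t: 12.68
position: [0.5887, 0.1934, 0.1585]
ee_rot: [2.135, -2.302, -0.002]
ft_force: [-0.7, -0.8, 0.3]
grip_width: 0.0948
```

```bash
python3 - <<'E'
from h import *
st(); im=save('wrist','w5.png'); go((.461,.030,.16),-.0755)
save('top','t5.png')
E
```

```text
t 12.68 pos [0.5887 0.1934 0.1585] yaw(-y dir) -0.0755 tilt [-0.002 -0.   ] w 0.0948 F [-0.7 -0.8  0.3] j [0.23 0.09 1.76 0.   1.29 1.88]
units now-axes [ 6.9   4.55 -0.05] turn 0.002 units after turn [ 6.91  4.55 -0.05]
```

View pics/w5.png

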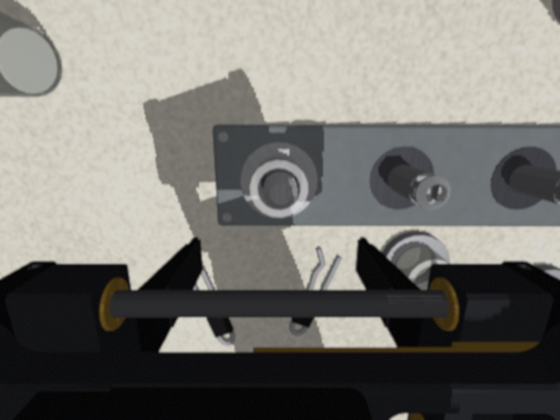

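View pics/t5.png

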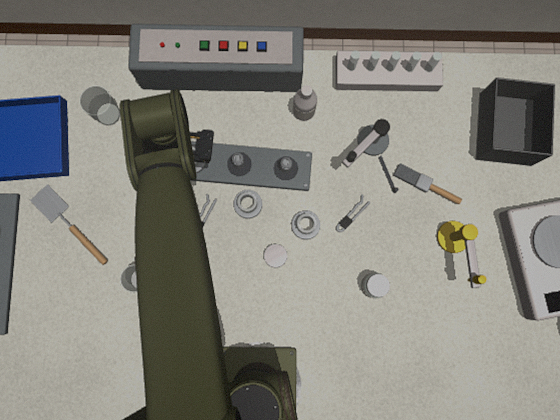

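```bash
python3 - <<'E'
from h import *
im=cv2.imread('pics/t5.png'); o=cv2.imread('pics/top0.png')
a=cv2.resize(im[170:250,205:335],None,fx=6,fy=6,interpolation=cv2.INTER_CUBIC); cv2.imwrite('pics/t5c.png',a)
E
```

```text
(no output)
```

View pics/t5c.png

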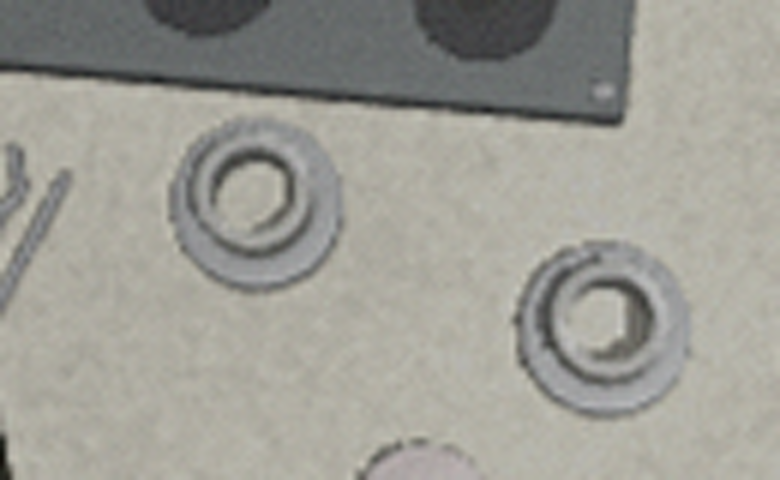

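```bash
python3 - <<'E'
from h import *
f=lambda x,y:(205+x/6-.4,170+y/6-.4)
for uv,z in [(f(257,204),.016),(f(251,197),.053),(f(604,329),.016),(f(603,326),.053)]: print(plane('top',uv,z))
go((.4865,.0367,.16),-.0755)
# spindle view
print('sp2',plane('wrist',(433,191.5),.099),plane('wrist',(404,178),.024),'ch1 neck',plane('wrist',(278,186),.077))
E
```

```text
[0.48953473 0.03660843 0.016     ]
[0.48677919 0.0371803  0.053     ]
[ 0.43342673 -0.12394116  0.016     ]
[ 0.43030846 -0.12154664  0.053     ]
units now-axes [ 6.56  3.59 -0.06] turn 0.003 units after turn [ 6.56  3.58 -0.06]
sp2 [0.60225132 0.06286415 0.099     ] [0.59945777 0.05661359 0.024     ] ch1 neck [0.61184718 0.19055482 0.077     ]
```

>>> carry_out([
  {"jaw": 1, "xyz": [1, 0.6, 0], "turn": 0},
  {"jaw": 1, "xyz": [1, 0.6, 0], "turn": 0},
  {"jaw": 1, "xyz": [1, 0.6, 0], "turn": 0},
  {"jaw": 1, "xyz": [1, 0.6, 0], "turn": 0},
  {"jaw": 1, "xyz": [1, 0.6, 0], "turn": 0},
  {"jaw": 1, "xyz": [1, 0.54, 0], "turn": 0},
  {"jaw": 1, "xyz": [0.56, 0, 0.6], "turn": 0},
  {"jaw": 1, "xyz": [0, 0, 1], "turn": 0},
  {"jaw": 1, "xyz": [0, 0, 1], "turn": 0},
  {"jaw": 1, "xyz": [0, 0, 1], "turn": 0},
  {"jaw": 1, "xyz": [0, 0, 1], "turn": 0},
  {"jaw": 1, "xyz": [0, 0, 0.42], "turn": 0},
  {"jaw": 0.3, "xyz": [0, 0, 0], "turn": 0},
  {"jaw": 0.3, "xyz": [0, 0, 0], "turn": 0},
  {"jaw": 0.3, "xyz": [0, 0, 0], "turn": 0},
  {"jaw": 0.3, "xyz": [0, 0, 0], "turn": 0},
  {"jaw": 0.3, "xyz": [0, 0, 0], "turn": 0},
  {"jaw": 0.3, "xyz": [0, 0, 0], "turn": 0},
], newtons=25)

```text
t: 15.02
position: [0.49, 0.0365, 0.0349]
ee_rot: [-2.136, 2.303, -0.001]
ft_force: [-0.5, -0.6, 2.0]
grip_width: 0.0531
```

```bash
python3 - <<'E'
from h import *
st(); im=save('wrist','w6.png')
E
```

```text
t 15.03 pos [0.49   0.0365 0.0349] yaw(-y dir) -0.0756 tilt [ 0.001 -0.   ] w 0.0531 F [-0.5 -0.6  2. ] j [-0.03 -0.06  2.14 -0.    1.06  1.61]
```

View pics/w6.png

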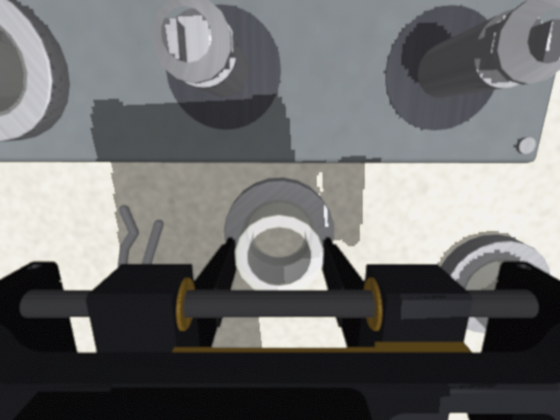

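>>> carry_out([
  {"jaw": 0.3, "xyz": [0, 0, -0.5], "turn": 0},
  {"jaw": 0.3, "xyz": [0, 0, -1], "turn": 0},
  {"jaw": 0.3, "xyz": [0, 0, -1], "turn": 0},
  {"jaw": 0.3, "xyz": [0, 0, -1], "turn": 0},
  {"jaw": 0.3, "xyz": [0, 0, -1], "turn": 0},
  {"jaw": 0.3, "xyz": [-0.27, -0.86, -0.3], "turn": 0},
  {"jaw": 0.3, "xyz": [-0.27, -0.86, 0], "turn": 0},
  {"jaw": 0.3, "xyz": [-0.27, -0.86, 0], "turn": 0},
  {"jaw": 0.3, "xyz": [-0.27, -0.86, 0], "turn": 0},
  {"jaw": 0.3, "xyz": [-0.27, -0.86, 0], "turn": 0},
  {"jaw": 0.3, "xyz": [0, 0, 0], "turn": 0},
  {"jaw": 0.3, "xyz": [0, 0, 0], "turn": 0},
])

```text
t: 16.58
position: [0.5984, 0.0622, 0.1539]
ee_rot: [2.135, -2.303, -0.001]
ft_force: [-0.2, 0.2, -2.4]
grip_width: 0.0532
```

```bash
python3 - <<'E'
from h import *
st(); im=save('wrist','w7.png');go((.5995,.0622,.122))
a=plane('wrist',(240,142.5),.024)
E
```

```text
t 16.57 pos [0.5984 0.0622 0.1539] yaw(-y dir) -0.0754 tilt [-0.001 -0.   ] w 0.0532 F [-0.2  0.2 -2.4] j [0.01 0.05 1.81 0.   1.28 1.66]
units now-axes [-0.01 -0.05  1.28]
```

View pics/w7.png

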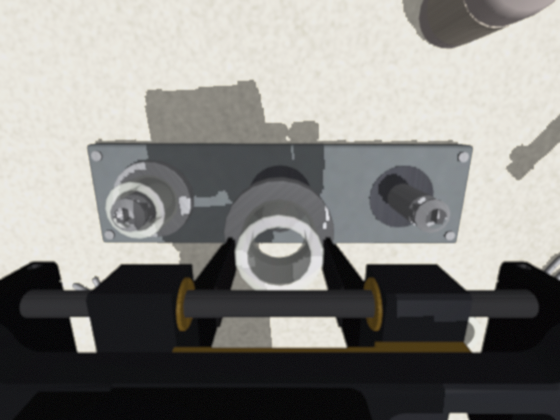

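>>> carry_out([
  {"jaw": 0.3, "xyz": [0, -0.06, 0.3], "turn": 0},
  {"jaw": 0.3, "xyz": [0, 0, 0.3], "turn": 0},
  {"jaw": 0.3, "xyz": [0, 0, 0.2], "turn": 0},
  {"jaw": 0.3, "xyz": [0, 0, 0.2], "turn": 0},
  {"jaw": 0.3, "xyz": [0, 0, 0.2], "turn": 0},
  {"jaw": 0.3, "xyz": [0, 0, 0.1], "turn": 0},
])

```text
t: 17.38
position: [0.6007, 0.0621, 0.1214]
ee_rot: [2.136, -2.303, -0.001]
ft_force: [0.3, -0.2, -1.5]
grip_width: 0.0528
```

>>> carry_out([
  {"jaw": 0.3, "xyz": [0, 0, 0.2], "turn": 0},
  {"jaw": 0.3, "xyz": [0, 0, 0.4], "turn": 0},
  {"jaw": 0.3, "xyz": [0, 0, 0.4], "turn": 0},
  {"jaw": 0.3, "xyz": [0, 0, 0.4], "turn": 0},
  {"jaw": 0.3, "xyz": [0, 0, 0.4], "turn": 0},
  {"jaw": 0.3, "xyz": [0, 0, 0.4], "turn": 0},
  {"jaw": 0.3, "xyz": [0, 0, 0.3], "turn": 0},
  {"jaw": 0.3, "xyz": [0, 0, 0], "turn": 0},
])

```text
t: 18.38
position: [0.6008, 0.0621, 0.059]
ee_rot: [2.136, -2.304, -0.0]
ft_force: [-0.6, 0.7, -0.4]
grip_width: 0.0529
```

```bash
python3 - <<'E'
from h import *
st(); im=save('wrist','w8.png')
cv2.imwrite('pics/w8c.png',cv2.resize(im[150:290,180:380,::-1],None,fx=4,fy=4,interpolation=cv2.INTER_CUBIC))
E
```

```text
t 18.38 pos [0.6008 0.0621 0.059 ] yaw(-y dir) -0.0756 tilt [-0. -0.] w 0.0529 F [-0.6  0.7 -0.4] j [ 0.01  0.15  1.87 -0.    1.12  1.66]
```

View pics/w8c.png

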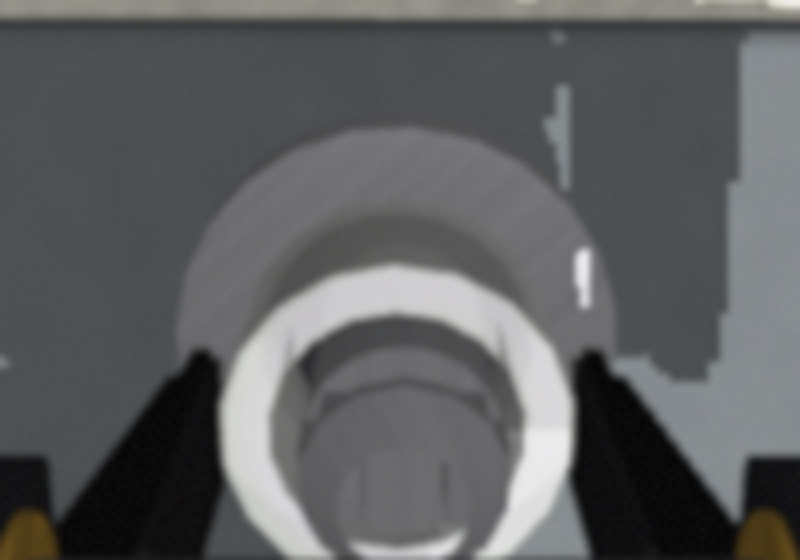

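>>> carry_out([
  {"jaw": 1, "xyz": [0, 0, 0], "turn": 0},
  {"jaw": 1, "xyz": [0, 0, 0], "turn": 0},
  {"jaw": 1, "xyz": [0, 0, 0], "turn": 0},
  {"jaw": 1, "xyz": [0, 0, -0.5], "turn": 0},
  {"jaw": 1, "xyz": [0, 0, -1], "turn": 0},
  {"jaw": 1, "xyz": [0, 0, -1], "turn": 0},
  {"jaw": 1, "xyz": [0, 0, -1], "turn": 0},
  {"jaw": 1, "xyz": [0.85, 0.67, -0.5], "turn": 0},
  {"jaw": 1, "xyz": [0.88, 0.67, 0], "turn": 0},
  {"jaw": 1, "xyz": [0.88, 0.67, 0], "turn": 0},
  {"jaw": 1, "xyz": [0.88, 0.67, 0], "turn": 0},
  {"jaw": 1, "xyz": [0.88, 0.67, 0], "turn": 0},
  {"jaw": 1, "xyz": [0.88, 0.67, 0], "turn": 0},
  {"jaw": 1, "xyz": [0.88, 0.67, 0], "turn": 0},
  {"jaw": 1, "xyz": [0.88, 0.67, 0], "turn": 0},
  {"jaw": 1, "xyz": [0.87, 0.71, 0], "turn": 0},
  {"jaw": 1, "xyz": [0, 0, 0], "turn": 0},
])

```text
t: 20.55
position: [0.4343, -0.1238, 0.1603]
ee_rot: [-2.132, 2.306, -0.003]
ft_force: [0.3, 0.8, 0.6]
grip_width: 0.0949
```

```bash
python3 - <<'E'
from h import *
st(); im=save('wrist','w9.png'); go((.4345,-.123,.0335),-.0755)
print([proj('wrist',(.4345,-.123,z)) for z in (.016,.053)])
E
```

```text
t 20.55 pos [ 0.4343 -0.1238  0.1603] yaw(-y dir) -0.0781 tilt [ 0.002 -0.001] w 0.0949 F [0.3 0.8 0.6] j [-0.4  -0.31  2.12  0.    1.33  1.25]
units now-axes [-0.01  0.03  5.07] turn -0.01 units after turn [-0.01  0.03  5.07]
[array([276.91781371, 196.30991033]), array([276.72210195, 204.91615765])]
```

View pics/w9.png

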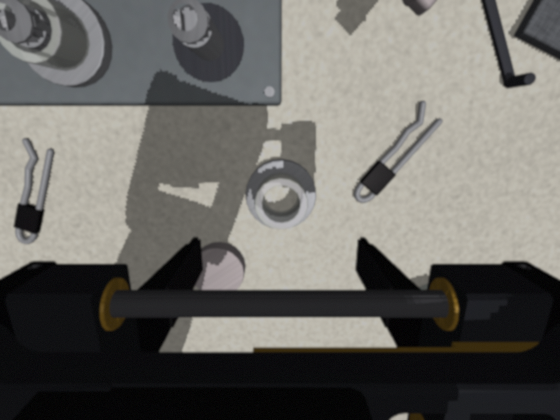

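>>> carry_out([
  {"jaw": 1, "xyz": [0.07, -0.05, 0.6], "turn": 0},
  {"jaw": 1, "xyz": [0, 0, 1], "turn": 0},
  {"jaw": 1, "xyz": [0, 0, 1], "turn": 0},
  {"jaw": 1, "xyz": [0, 0, 1], "turn": 0},
  {"jaw": 1, "xyz": [0, 0, 1], "turn": 0},
  {"jaw": 1, "xyz": [0, 0, 0.45], "turn": 0},
  {"jaw": 0.3, "xyz": [0, 0, 0], "turn": 0},
  {"jaw": 0.3, "xyz": [0, 0, 0], "turn": 0},
  {"jaw": 0.3, "xyz": [0, 0, 0], "turn": 0},
  {"jaw": 0.3, "xyz": [0, 0, 0], "turn": 0},
  {"jaw": 0.3, "xyz": [0, 0, 0], "turn": 0},
  {"jaw": 0.3, "xyz": [0, 0, 0], "turn": 0},
], newtons=25)

```text
t: 22.1
position: [0.4361, -0.1251, 0.0336]
ee_rot: [-2.136, 2.304, -0.002]
ft_force: [-0.6, -0.1, 2.5]
grip_width: 0.0532
```

```bash
python3 - <<'E'
from h import *
st(); im=save('wrist','w10.png'); go((.5911,-.0676,.155),-.0755)
E
```

```text
t 22.1 pos [ 0.4361 -0.1251  0.0336] yaw(-y dir) -0.0756 tilt [ 0.001 -0.001] w 0.0532 F [-0.6 -0.1  2.5] j [-0.4  -0.15  2.22 -0.    1.07  1.25]
units now-axes [-2.76 -6.01 -4.85] turn -0.0 units after turn [-2.76 -6.01 -4.85]
```

View pics/w10.png

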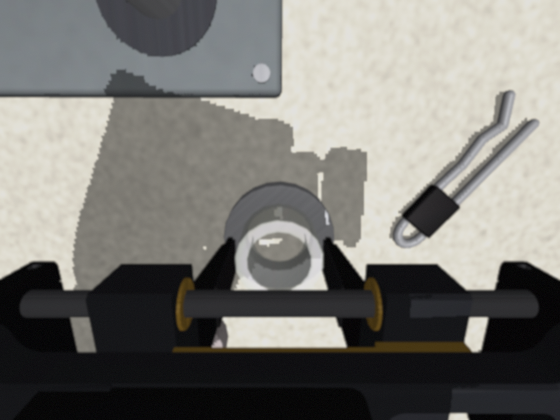

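>>> carry_out([
  {"jaw": 0.3, "xyz": [0, 0, -0.5], "turn": 0},
  {"jaw": 0.3, "xyz": [0, 0, -1], "turn": 0},
  {"jaw": 0.3, "xyz": [0, 0, -1], "turn": 0},
  {"jaw": 0.3, "xyz": [0, 0, -1], "turn": 0},
  {"jaw": 0.3, "xyz": [0, 0, -1], "turn": 0},
  {"jaw": 0.3, "xyz": [-0.46, -1, -0.35], "turn": 0},
  {"jaw": 0.3, "xyz": [-0.46, -1, 0], "turn": 0},
  {"jaw": 0.3, "xyz": [-0.46, -1, 0], "turn": 0},
  {"jaw": 0.3, "xyz": [-0.46, -1, 0], "turn": 0},
  {"jaw": 0.3, "xyz": [-0.46, -1, 0], "turn": 0},
  {"jaw": 0.3, "xyz": [-0.46, -0.99, 0], "turn": 0},
  {"jaw": 0.3, "xyz": [0, 0, 0], "turn": 0},
  {"jaw": 0.3, "xyz": [0, 0, 0], "turn": 0},
])

```text
t: 23.78
position: [0.5894, -0.0672, 0.1539]
ee_rot: [2.135, -2.303, -0.002]
ft_force: [0.6, -0.7, -2.4]
grip_width: 0.0534
```

```bash
python3 - <<'E'
from h import *
st(); im=save('wrist','w11.png'); go((.5905,-.0675,.122),-.0755)
E
```

```text
t 23.77 pos [ 0.5894 -0.0672  0.1539] yaw(-y dir) -0.0754 tilt [-0.001  0.   ] w 0.0534 F [ 0.6 -0.7 -2.4] j [-0.2   0.04  1.83 -0.    1.28  1.44]
units now-axes [ 0.   -0.05  1.28] turn -0.002 units after turn [ 0.   -0.05  1.28]
```

View pics/w11.png

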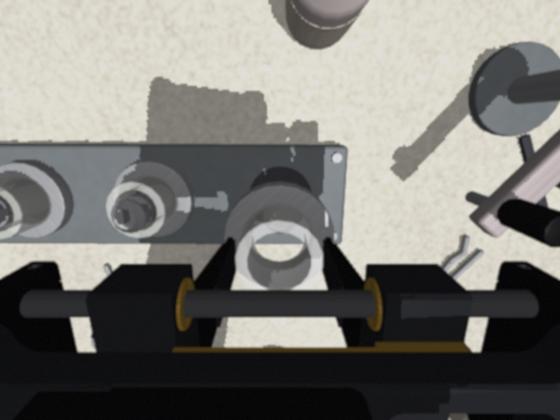

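Same picture as for spindle 2: plate edges at rows 143 and 241, chamber ring at (280,255). Descend.

>>> carry_out([
  {"jaw": 0.3, "xyz": [0, -0.04, 0.3], "turn": 0},
  {"jaw": 0.3, "xyz": [0, 0, 0.3], "turn": 0},
  {"jaw": 0.3, "xyz": [0, 0, 0.2], "turn": 0},
  {"jaw": 0.3, "xyz": [0, 0, 0.2], "turn": 0},
  {"jaw": 0.3, "xyz": [0, 0, 0.2], "turn": 0},
  {"jaw": 0.3, "xyz": [0, 0, 0.1], "turn": 0},
])

```text
t: 24.58
position: [0.5911, -0.0673, 0.1213]
ee_rot: [2.136, -2.303, -0.001]
ft_force: [0.2, -1.1, -1.9]
grip_width: 0.053
```

>>> carry_out([
  {"jaw": 0.3, "xyz": [0, 0, 0.2], "turn": 0},
  {"jaw": 0.3, "xyz": [0, 0, 0.4], "turn": 0},
  {"jaw": 0.3, "xyz": [0, 0, 0.4], "turn": 0},
  {"jaw": 0.3, "xyz": [0, 0, 0.4], "turn": 0},
  {"jaw": 0.3, "xyz": [0, 0, 0.4], "turn": 0},
  {"jaw": 0.3, "xyz": [0, 0, 0.4], "turn": 0},
  {"jaw": 0.3, "xyz": [0, 0, 0.32], "turn": 0},
  {"jaw": 0.3, "xyz": [0, 0, 0], "turn": 0},
])

```text
t: 25.58
position: [0.5909, -0.0673, 0.0581]
ee_rot: [2.135, -2.303, -0.001]
ft_force: [-0.8, -0.3, -1.9]
grip_width: 0.0531
```

```bash
python3 - <<'E'
from h import *
st(); im=save('wrist','w12.png')
cv2.imwrite('pics/w12c.png',cv2.resize(im[150:290,180:380,::-1],None,fx=4,fy=4,interpolation=cv2.INTER_CUBIC))
E
```

```text
t 25.57 pos [ 0.5909 -0.0673  0.0581] yaw(-y dir) -0.0756 tilt [-0.001  0.   ] w 0.0531 F [-0.8 -0.3 -1.9] j [-0.2   0.14  1.89 -0.    1.12  1.44]
```

View pics/w12c.png

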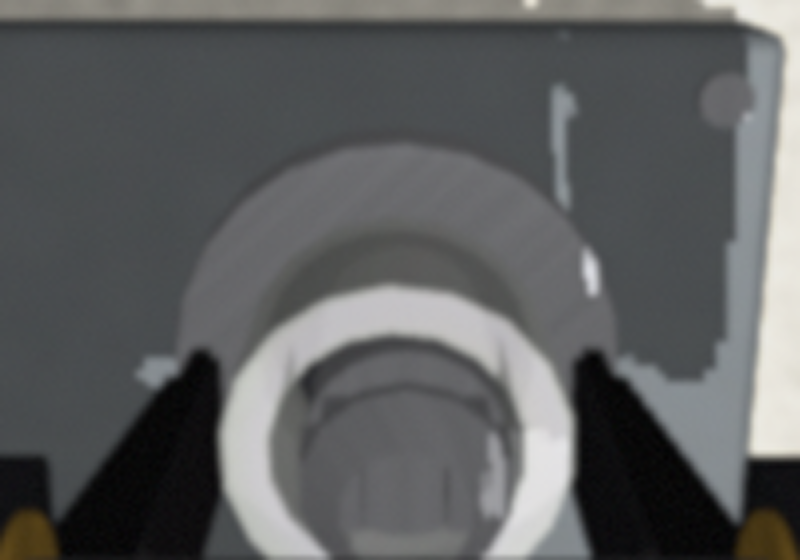

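>>> carry_out([
  {"jaw": 1, "xyz": [0, 0, 0], "turn": 0},
  {"jaw": 1, "xyz": [0, 0, 0], "turn": 0},
  {"jaw": 1, "xyz": [0, 0, 0], "turn": 0},
  {"jaw": 1, "xyz": [0, 0, -0.5], "turn": 0},
  {"jaw": 1, "xyz": [0, 0, -1], "turn": 0},
  {"jaw": 1, "xyz": [0, 0, -1], "turn": 0},
  {"jaw": 1, "xyz": [0, 0, -1], "turn": 0},
  {"jaw": 1, "xyz": [0, 0, -1], "turn": 0},
  {"jaw": 1, "xyz": [0, 0, -1], "turn": 0},
  {"jaw": 1, "xyz": [0, 0, -1], "turn": 0},
  {"jaw": 1, "xyz": [0.5, 0, -1], "turn": 0},
  {"jaw": 1, "xyz": [1, 0, 0], "turn": 0},
  {"jaw": 1, "xyz": [1, 0, 0], "turn": 0},
  {"jaw": 1, "xyz": [1, 0, 0], "turn": 0},
  {"jaw": 1, "xyz": [1, 0, 0], "turn": 0},
  {"jaw": 1, "xyz": [0.5, 0, 0], "turn": 0},
  {"jaw": 1, "xyz": [0, 0, 0], "turn": 0},
])

```text
t: 27.75
position: [0.5818, -0.1924, 0.2468]
ee_rot: [-2.134, 2.305, -0.0]
ft_force: [-0.3, 0.2, 0.1]
grip_width: 0.0951
```

```bash
python3 - <<'E'
from h import *
st(); im=save('wrist','w13.png')
print([proj('wrist',(.5901,-.2314,z)) for z in (.172,.13)])
save('top','t13.png'); save('scene','s13.png')
E
```

```text
t 27.75 pos [ 0.5818 -0.1924  0.2468] yaw(-y dir) -0.0766 tilt [0.001 0.   ] w 0.0951 F [-0.3  0.2  0.1] j [-0.41  0.02  1.69  0.    1.44  1.24]
[array([320.6410013 , 201.79821966]), array([315.12812668, 191.42877466])]
```

View pics/w13.png

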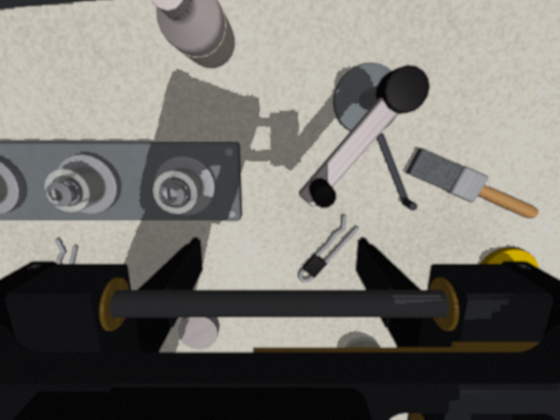

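View pics/s13.png

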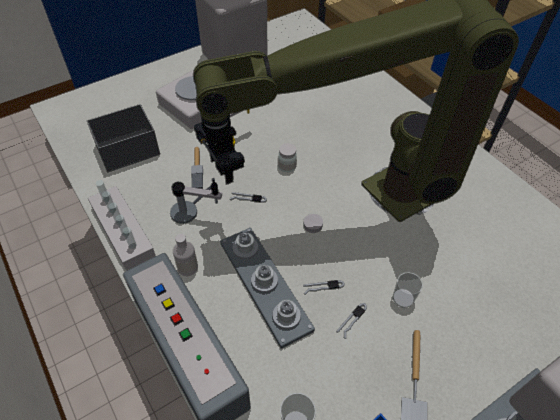

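```bash
python3 - <<'E'
from h import *
im=cv2.imread('pics/w13.png'); cv2.imwrite('pics/w13c.png',cv2.resize(im[55:215,290:440],None,fx=5,fy=5,interpolation=cv2.INTER_CUBIC)[:600+200])
im=cv2.imread('pics/top0.png'); a=cv2.resize(im[115:200,325:410],None,fx=7,fy=7,interpolation=cv2.INTER_CUBIC); cv2.imwrite('pics/t0f.png',a)
E
```

```text
(no output)
```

View pics/w13c.png

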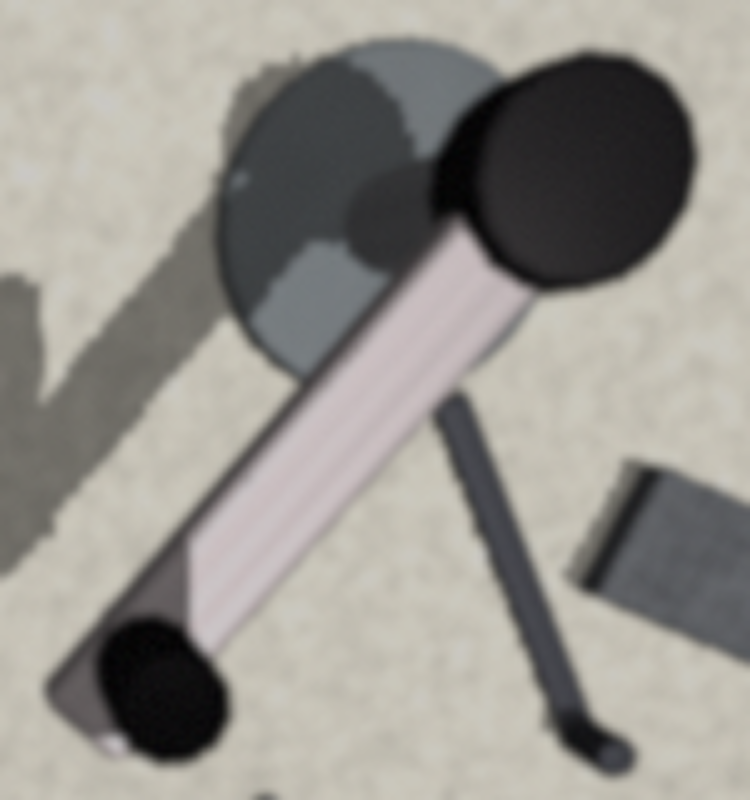

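View pics/t0f.png

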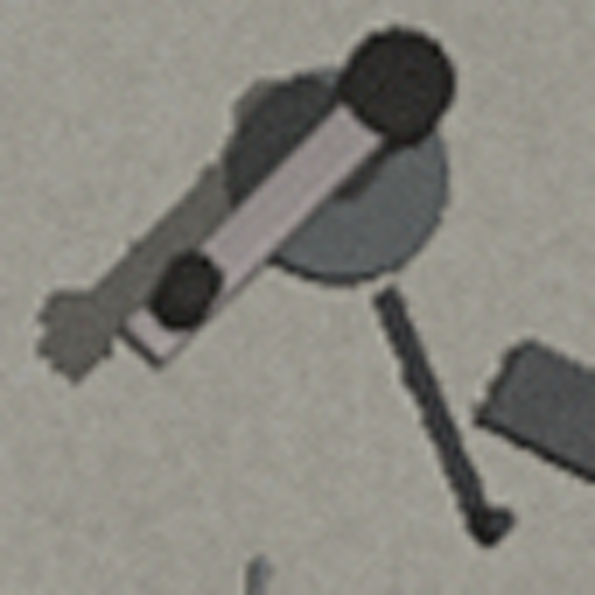

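```bash
python3 - <<'E'
from h import *
np.set_printoptions(precision=4,suppress=True)
print('knob top',tri([ray('top',(352.2,155.4)),ray('wrist',(323.2,195.2))]))
print('hinge cap',tri([ray('top',(382,126.7)),ray('wrist',(407.2,89))]))
print('peg top',plane('top',(325+490/7-.4,115+522/7-.4),.03),plane('wrist',(290+614/5-.4,55+750/5-.4),.03))
print('stand',plane('top',(372.7,139.9),.01),plane('wrist',(290+375/5-.4,55+212/5-.4),.01))
# index line directions
for c,a,b in [('top',(325+388/7,115+295/7),(325+472/7,115+500/7)),('wrist',(290+455/5,55+400/5),(290+568/5,55+705/5))]:
    d=plane(c,b,.006)-plane(c,a,.006); print('index dir',np.arctan2(d[1],d[0]))
# arm edges z=.13
for c,a,b in [('top',(325+345/7,115+105/7),(325+205/7,115+245/7)),('wrist',(290+458/5,55+225/5),(290+192/5,55+535/5)),('wrist',(290+530/5,55+295/5),(290+222/5,55+650/5))]:
    d=plane(c,b,.13)-plane(c,a,.13); print('arm dir',np.arctan2(d[1],d[0]))
E
```

```text
knob top (array([ 0.5934, -0.2346,  0.1613]), [np.float64(0.00012320506886816089), np.float64(0.00012320506886815278)])
hinge cap (array([ 0.6805, -0.3187,  0.131 ]), [np.float64(0.0013595230036514713), np.float64(0.0013595230036515828)])
peg top [ 0.533 -0.37   0.03 ] [ 0.5384 -0.3745  0.03  ]
stand [ 0.6786 -0.3151  0.01  ] [ 0.6842 -0.3136  0.01  ]
index dir -2.774068499125464
index dir -2.772306137079071
arm dir 2.3716943735137583
arm dir 2.3826909788493538
arm dir 2.3912994630306468
```

```bash
python3 - <<'E'
from h import *
go((.5925,-.2330,.149),-.0755)
s,M=st()
h=np.array([.680,-.315]); A=np.linspace(2.383,3.513,9); p=np.c_[h[0]+.12*np.cos(A),h[1]+.12*np.sin(A)]
for a,b in zip(p,p[1:]): print(np.round((M.T@np.r_[b-a,0]/.025),2),b)
E
```

```text
units now-axes [ 1.64 -0.55  3.9 ] turn 0.004 units after turn [ 1.64 -0.55  3.9 ]
t 27.9 pos [ 0.5819 -0.1912  0.2465] yaw(-y dir) -0.0748 tilt [0. 0.] w 0.095 F [ 0.  -0.5  0.5] j [-0.41  0.02  1.69  0.    1.44  1.24]
[ 0.55  0.39 -0.  ] [ 0.58214965 -0.24553556]
[ 0.6   0.31 -0.  ] [ 0.5733449  -0.26000282]
[ 0.64  0.22 -0.  ] [ 0.56666456 -0.27556553]
[ 0.67  0.13 -0.  ] [ 0.56224167 -0.29191372]
[ 0.68  0.03 -0.  ] [ 0.56016435 -0.30872175]
[ 0.67 -0.06 -0.  ] [ 0.56047396 -0.32565483]
[ 0.66 -0.16 -0.  ] [ 0.56316434 -0.34237569]
[ 0.63 -0.25 -0.  ] [ 0.5681819  -0.35855126]
```

>>> carry_out([
  {"jaw": 1, "xyz": [0.8, -0.27, 0], "turn": 0},
  {"jaw": 1, "xyz": [0.84, -0.28, 0], "turn": 0},
  {"jaw": 1, "xyz": [0, 0, 1], "turn": 0},
  {"jaw": 1, "xyz": [0, 0, 1], "turn": 0},
  {"jaw": 1, "xyz": [0, 0, 1], "turn": 0},
  {"jaw": 1, "xyz": [0, 0, 0.9], "turn": 0},
  {"jaw": 0.1, "xyz": [0, 0, 0], "turn": 0},
  {"jaw": 0.1, "xyz": [0, 0, 0], "turn": 0},
  {"jaw": 0.1, "xyz": [0, 0, 0], "turn": 0},
  {"jaw": 0.1, "xyz": [0, 0, 0], "turn": 0},
  {"jaw": 0.1, "xyz": [0, 0, 0], "turn": 0},
  {"jaw": 0.1, "xyz": [0, 0, 0], "turn": 0},
  {"jaw": 0.1, "xyz": [0, 0, 0], "turn": 0},
], newtons=10)

```text
t: 29.52
position: [0.5925, -0.2338, 0.1489]
ee_rot: [2.136, -2.304, 0.0]
ft_force: [-0.4, 0.1, 1.1]
grip_width: 0.0308
```

```bash
python3 - <<'E'
from h import *
st(); im=save('wrist','w14.png')
E
```

```text
t 29.52 pos [ 0.5925 -0.2338  0.1489] yaw(-y dir) -0.0755 tilt [ 0. -0.] w 0.0308 F [-0.4  0.1  1.1] j [-0.46  0.13  1.73 -0.    1.28  1.19]
```

View pics/w14.png

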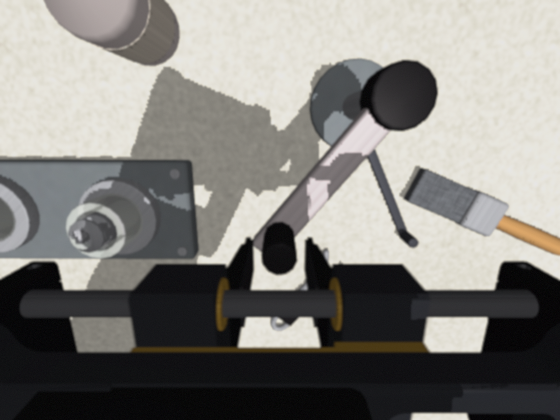

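>>> carry_out([
  {"jaw": 0.1, "xyz": [0, 0, 0], "turn": 0},
  {"jaw": 0.1, "xyz": [0, 0, 0], "turn": 0},
  {"jaw": 0.1, "xyz": [0, 0, 0], "turn": 0},
  {"jaw": 0.1, "xyz": [0.55, 0.39, 0], "turn": 0},
  {"jaw": 0.1, "xyz": [0.6, 0.31, 0], "turn": 0},
  {"jaw": 0.1, "xyz": [0.64, 0.22, 0], "turn": 0},
  {"jaw": 0.1, "xyz": [0.67, 0.13, 0], "turn": 0},
  {"jaw": 0.1, "xyz": [0.68, 0.03, 0], "turn": 0},
  {"jaw": 0.1, "xyz": [0.67, -0.06, 0], "turn": 0},
  {"jaw": 0.1, "xyz": [0.66, -0.16, 0], "turn": 0},
  {"jaw": 0.1, "xyz": [0.63, -0.25, 0], "turn": 0},
  {"jaw": 0.1, "xyz": [0, 0, 0], "turn": 0},
  {"jaw": 0.1, "xyz": [0, 0, 0], "turn": 0},
], newtons=10)

```text
t: 31.2
position: [0.5679, -0.3612, 0.149]
ee_rot: [2.134, -2.303, 0.003]
ft_force: [-1.6, -3.5, 0.6]
grip_width: 0.0216
```

```bash
python3 - <<'E'
from h import *
st(); im=save('wrist','w15.png')
E
```

```text
t 31.2 pos [ 0.5679 -0.3612  0.149 ] yaw(-y dir) -0.0761 tilt [ 0.001 -0.002] w 0.0216 F [-1.6 -3.5  0.6] j [-0.65  0.21  1.65 -0.    1.29  1.  ]
```

View pics/w15.png

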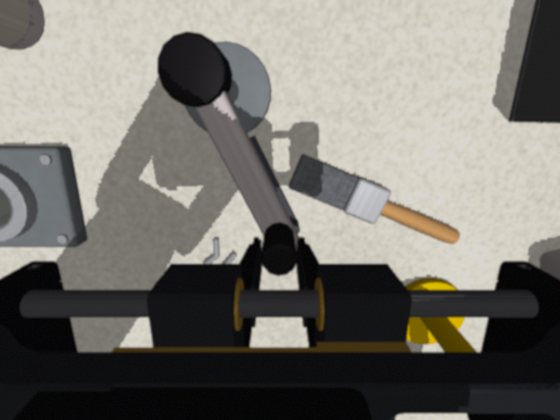

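>>> carry_out([
  {"jaw": 0.5, "xyz": [0, 0, 0], "turn": 0},
  {"jaw": 0.5, "xyz": [0, 0, 0], "turn": 0},
  {"jaw": 0.5, "xyz": [0, 0, 0], "turn": 0},
  {"jaw": 0.5, "xyz": [0, 0, -0.8], "turn": 0},
  {"jaw": 0.5, "xyz": [0, 0, -1], "turn": 0},
  {"jaw": 0.5, "xyz": [0, 0, -1], "turn": 0},
  {"jaw": 0.5, "xyz": [-0.6, 0.8, -0.6], "turn": 0},
  {"jaw": 0.5, "xyz": [-0.8, 1, 0], "turn": 0},
  {"jaw": 0.5, "xyz": [-0.8, 1, 0], "turn": 0},
  {"jaw": 0.5, "xyz": [-0.8, 1, 0], "turn": 0},
  {"jaw": 0.5, "xyz": [-0.8, 1, 0], "turn": 0},
  {"jaw": 0.5, "xyz": [-0.7, 0.8, 0], "turn": 0},
  {"jaw": 0.5, "xyz": [0, 0, 0], "turn": 0.95},
  {"jaw": 0.5, "xyz": [0, 0, 0], "turn": 0.95},
  {"jaw": 0.5, "xyz": [0, 0, 0], "turn": 0.95},
  {"jaw": 0.5, "xyz": [0, 0, 0], "turn": 0.94},
  {"jaw": 0.5, "xyz": [0, 0, 0], "turn": 0},
])

```text
t: 33.38
position: [0.4369, -0.2372, 0.2354]
ee_rot: [-1.275, 2.87, -0.003]
ft_force: [0.5, -0.1, -0.5]
grip_width: 0.0473
```

```bash
python3 - <<'E'
from h import *
st(); im=save('wrist','w16.png')
print([proj('wrist',p) for p in [(.4427,-.2355,.01),(.4999,-.3004,.005)]])
save('top','t16.png')
E
```

```text
t 33.38 pos [ 0.4369 -0.2372  0.2354] yaw(-y dir) -0.735 tilt [ 0.002 -0.001] w 0.0473 F [ 0.5 -0.1 -0.5] j [-0.61 -0.24  1.94  0.    1.44  1.7 ]
[array([274.22574331, 180.71699414]), array([281.54714376, 115.45963024])]
```

View pics/w16.png

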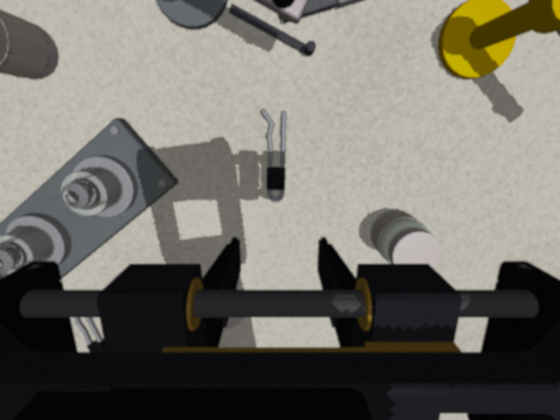

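View pics/t16.png

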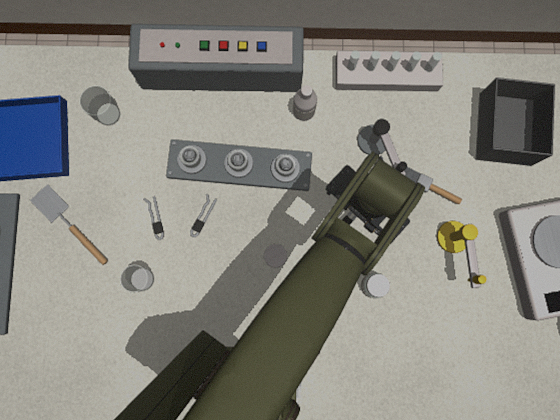

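```bash
python3 - <<'E'
from h import *
im=cv2.imread('pics/w16.png'); cv2.imwrite('pics/w16c.png',cv2.resize(im[100:210,230:330],None,fx=7,fy=7,interpolation=cv2.INTER_CUBIC)[:780])
E
```

```text
(no output)
```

View pics/w16c.png

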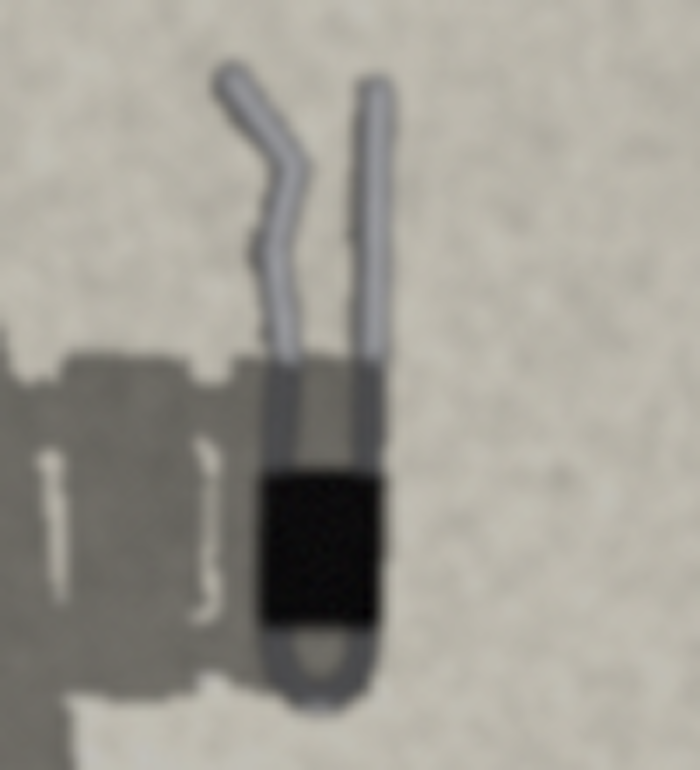

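```bash
python3 - <<'E'
from h import *
f=lambda x,y:(230+x/7-.4,100+y/7-.4)
a=plane('wrist',f(376,95),.005);b=plane('wrist',f(368,465),.005);d=a-b
g=plane('wrist',f(320,549),.008);print(np.arctan2(d[1],d[0]),a,b,'grip',g)
gg=np.r_[(g[:2]+[.4427,-.2355])/2,.0125]; print(gg); go(gg,-.755); go((*g[:2],.0125),-.755)
E
```

```text
-0.7524070367558767 [ 0.50033713 -0.30392982  0.005     ] [ 0.44978531 -0.25660813  0.005     ] grip [ 0.44413122 -0.23879576  0.008     ]
[ 0.44341561 -0.23714788  0.0125    ]
units now-axes [-0.18 -0.18  8.9 ] turn 0.118 units after turn [-0.18 -0.18  8.9 ]
units now-axes [-0.15 -0.25  8.9 ] turn 0.118 units after turn [-0.15 -0.25  8.9 ]
```

>>> carry_out([
  {"jaw": 0.5, "xyz": [-0.19, -0.19, 1], "turn": 0.12},
  {"jaw": 0.5, "xyz": [0, 0, 1], "turn": 0},
  {"jaw": 0.5, "xyz": [0, 0, 1], "turn": 0},
  {"jaw": 0.5, "xyz": [0, 0, 1], "turn": 0},
  {"jaw": 0.5, "xyz": [0, 0, 1], "turn": 0},
  {"jaw": 0.5, "xyz": [0, 0, 1], "turn": 0},
  {"jaw": 0.5, "xyz": [0, 0, 1], "turn": 0},
  {"jaw": 0.5, "xyz": [0, 0, 1], "turn": 0},
  {"jaw": 0.5, "xyz": [0, 0, 0.5], "turn": 0},
  {"jaw": 0.5, "xyz": [0, 0, 0.4], "turn": 0},
  {"jaw": 0.5, "xyz": [0, 0, 0], "turn": 0},
  {"jaw": 0.1, "xyz": [0, 0, 0], "turn": 0},
  {"jaw": 0.1, "xyz": [0, 0, 0], "turn": 0},
  {"jaw": 0.1, "xyz": [0, 0, 0], "turn": 0},
  {"jaw": 0.1, "xyz": [0, 0, 0], "turn": 0},
  {"jaw": 0.1, "xyz": [0, 0, 0], "turn": 0},
], newtons=40)

```text
t: 35.48
position: [0.4432, -0.2368, 0.0114]
ee_rot: [-1.242, 2.886, -0.0]
ft_force: [-0.0, 0.3, 0.5]
grip_width: 0.0105
```

```bash
python3 - <<'E'
from h import *
st(); im=save('wrist','w17.png')
cv2.imwrite('pics/w17c.png',cv2.resize(im[100:275,180:380,::-1],None,fx=4,fy=4,interpolation=cv2.INTER_CUBIC)[:600])
E
```

```text
t 35.48 pos [ 0.4432 -0.2368  0.0114] yaw(-y dir) -0.7579 tilt [ 0. -0.] w 0.0105 F [-0.   0.3  0.5] j [-0.6   0.    2.12 -0.    1.02  1.73]
```

View pics/w17.png

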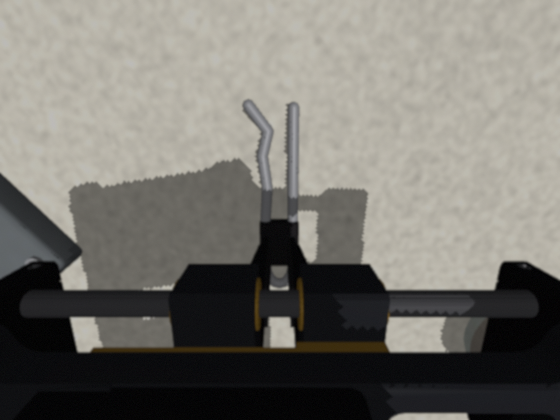

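View pics/w17c.png

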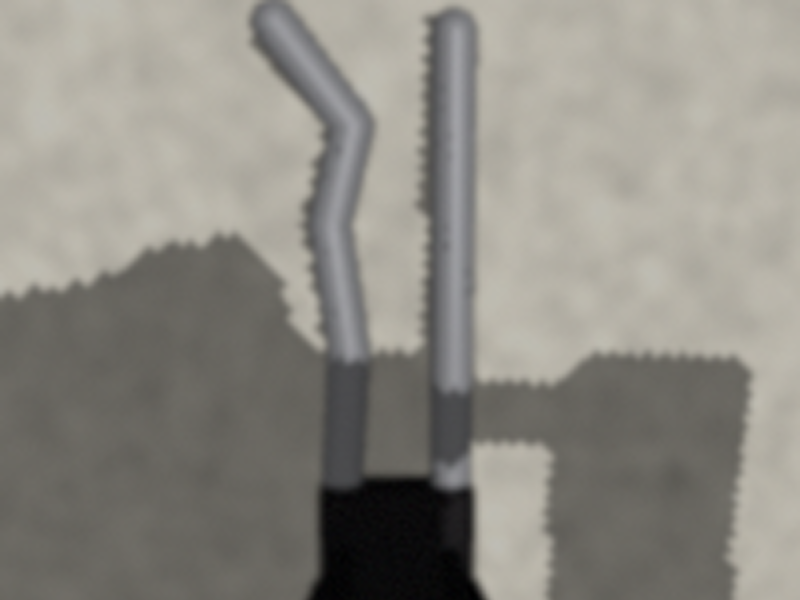

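```bash
python3 - <<'E'
from h import *
s,M=st()
f=lambda x,y:(180+x/4-.4,100+y/4-.4)
for uv in [(293.5,105),(292.5,215),(279,222),(278,286)]:
    p=plane('wrist',uv,.006); print(uv,np.round((M.T@(p-s['position']))*1000,1))
for q in [(0,0,11),(13,10,11),(13,-10,11),(0,-16,2),(0,16,2),(0,34,8)]: print(q,proj('wrist',s['position']+M@(np.array(q)/1000)))
im=cv2.imread('pics/w17.png'); cv2.imwrite('pics/w17d.png',cv2.resize(im[210:300,230:330],None,fx=6,fy=6,interpolation=cv2.INTER_CUBIC)+20)
E
```

```text
t 35.52 pos [ 0.4432 -0.2368  0.0113] yaw(-y dir) -0.758 tilt [ 0. -0.] w 0.0099 F [0.8 0.3 0.1] j [-0.6   0.    2.12 -0.    1.02  1.73]
(293.5, 105) [  9.8 -89.6   5.4]
(292.5, 215) [ 10.1 -21.2   5.3]
(279, 222) [  1.2 -16.4   5.3]
(278, 286) [ 0.5 31.1  5.3]
(0, 0, 11) [277.25453608 241.81257803]
(13, 10, 11) [295.74564969 255.05860713]
(13, -10, 11) [296.21664946 228.23267292]
(0, -16, 2) [277.16537344 224.18521516]
(0, 16, 2) [277.20906479 268.75096559]
(0, 34, 8) [277.27404352 287.6266892 ]
```

View pics/w17d.png

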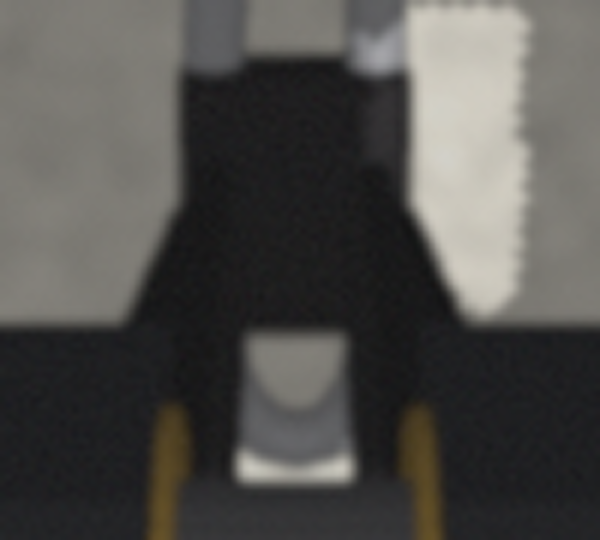

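>>> carry_out([
  {"jaw": 0.1, "xyz": [0, 0, 0], "turn": 0},
  {"jaw": 0.1, "xyz": [0, 0, -0.4], "turn": 0},
  {"jaw": 0.1, "xyz": [0, 0, -0.6], "turn": 0},
  {"jaw": 0.1, "xyz": [0, 0, -0.6], "turn": 0},
  {"jaw": 0.1, "xyz": [0, 0, 0], "turn": 0},
], newtons=40)

```text
t: 36.15
position: [0.4447, -0.2378, 0.0538]
ee_rot: [-1.241, 2.883, -0.006]
ft_force: [0.1, -0.0, 0.4]
grip_width: 0.0095
```

```bash
python3 - <<'E'
from h import *
st(); im=save('wrist','w18.png')
cv2.imwrite('pics/w18c.png',cv2.resize(im[90:290,180:380,::-1],None,fx=3,fy=3,interpolation=cv2.INTER_CUBIC)[:600])
im=save('scene','s18.png')
cv2.imwrite('pics/s18c.png',cv2.resize(im[130:260,170:300,::-1],None,fx=4,fy=4,interpolation=cv2.INTER_CUBIC)[:600])
E
```

```text
t 36.15 pos [ 0.4447 -0.2378  0.0538] yaw(-y dir) -0.758 tilt [ 0.004 -0.003] w 0.0095 F [ 0.1 -0.   0.4] j [-0.6  -0.06  2.1   0.    1.1   1.73]
```

View pics/w18c.png

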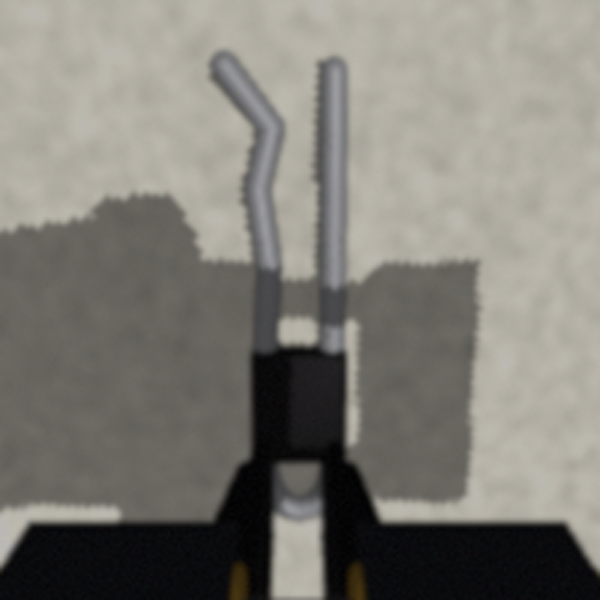

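View pics/s18c.png

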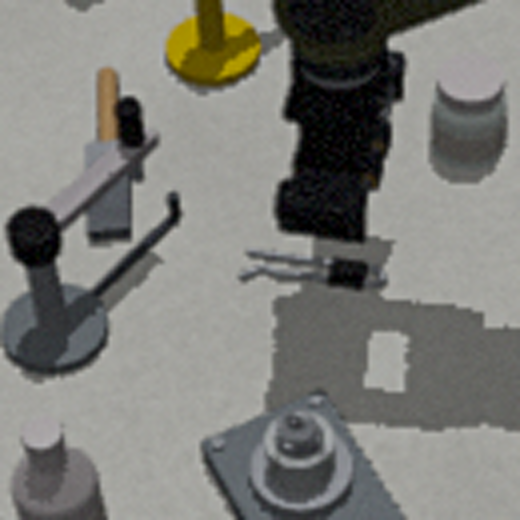

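```bash
python3 - <<'E'
from h import *
s,M=st()
for uv in [(280,223),(280,206.5),(280,240),(291,112)]:
    p=plane('wrist',uv,.008); print(uv,np.round((M.T@(p-s['position']))*1000,1),p)
# top view
im=env.get_image('top'); cv2.imwrite('pics/t18.png',cv2.resize(im[110:260,320:440,::-1],None,fx=5,fy=5,interpolation=cv2.INTER_CUBIC))
E
```

```text
t 36.25 pos [ 0.4434 -0.2369  0.0518] yaw(-y dir) -0.7579 tilt [ 0.001 -0.   ] w 0.0097 F [ 0.6 -0.3  0.1] j [-0.6  -0.06  2.1  -0.    1.1   1.73]
(280, 223) [ 2.  -2.7 43.8] [ 0.44396836 -0.24025021  0.008     ]
(280, 206.5) [  2.  -16.3  43.8] [ 0.45388942 -0.24960952  0.008     ]
(280, 240) [ 2.1 11.8 43.7] [ 0.43341058 -0.23029023  0.008     ]
(291, 112) [  9.8 -86.9  43.8] [ 0.49977245 -0.30377582  0.008     ]
```

View pics/t18.png

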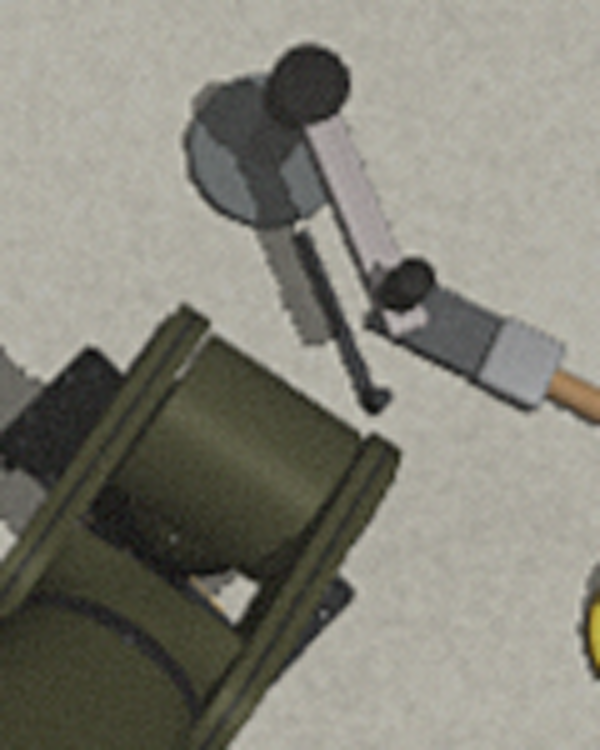

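>>> carry_out([
  {"jaw": 0.55, "xyz": [0, 0, 0], "turn": 0},
  {"jaw": 0.55, "xyz": [0, 0, 0], "turn": 0},
  {"jaw": 0.55, "xyz": [0, 0, 0], "turn": 0},
  {"jaw": 0.55, "xyz": [0, 0, 0], "turn": 0},
  {"jaw": 0.55, "xyz": [0, 0, 0.6], "turn": 0},
  {"jaw": 0.55, "xyz": [0, 0, 0.5], "turn": 0},
  {"jaw": 0.55, "xyz": [0, 0, 0.45], "turn": 0},
  {"jaw": 0.55, "xyz": [0, 0, 0], "turn": 0},
], newtons=40)

```text
t: 37.3
position: [0.4421, -0.2361, 0.0108]
ee_rot: [1.241, -2.884, -0.004]
ft_force: [-0.4, 0.0, 0.3]
grip_width: 0.0524
```

```bash
python3 - <<'E'
from h import *
s,M=st(); im=save('wrist','w19.png')
cv2.imwrite('pics/w19c.png',np.clip(cv2.resize(im[190:290,200:360,::-1],None,fx=5,fy=5,interpolation=cv2.INTER_CUBIC).astype(int)*2,0,255))
im=save('scene','s19.png')
cv2.imwrite('pics/s19c.png',np.clip(cv2.resize(im[150:230,210:310,::-1],None,fx=7,fy=7,interpolation=cv2.INTER_CUBIC)[:600].astype(int)*2,0,255))
for q in [(26,-10,11),(-26,-10,11),(26,10,11),(-26,10,11)]: print(proj('scene',s['position']+M@(np.array(q)/1000)))
E
```

```text
t 37.3 pos [ 0.4421 -0.2361  0.0108] yaw(-y dir) -0.758 tilt [-0.003  0.002] w 0.0524 F [-0.4  0.   0.3] j [-0.6   0.    2.12 -0.    1.02  1.73]
[256.21400023 192.82027041]
[253.08689963 204.34089896]
[261.90256892 193.62615445]
[258.87682969 205.17791578][ WARN:0@2.390] global loadsave.cpp:1063 imwrite_ Unsupported depth image for selected encoder is fallbacked to CV_8U.
```

View pics/w19c.png

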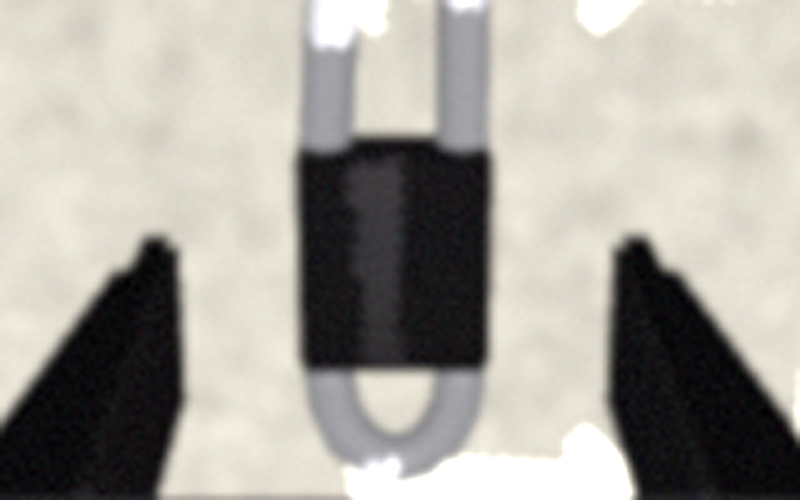

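View pics/s19c.png

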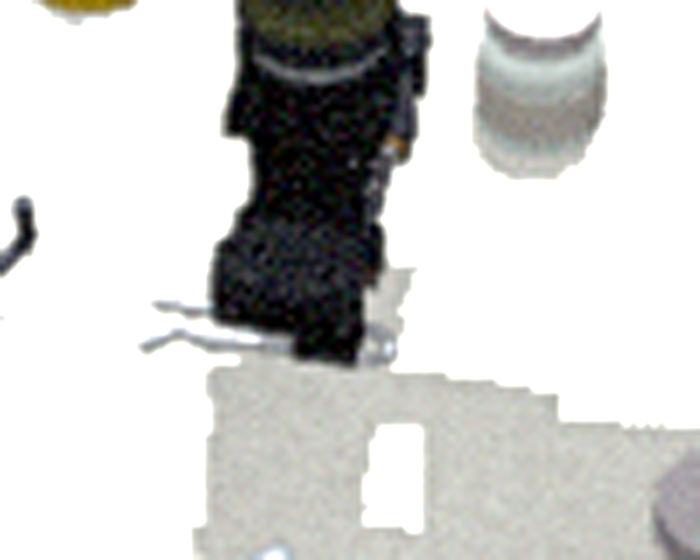

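>>> carry_out([
  {"jaw": 0.55, "xyz": [0, 0, 0.2], "turn": 0},
  {"jaw": 0.55, "xyz": [0, 0, 0.2], "turn": 0},
  {"jaw": 0.55, "xyz": [0, 0, 0], "turn": 0},
])

```text
t: 37.78
position: [0.4428, -0.2366, 0.0021]
ee_rot: [1.242, -2.885, -0.001]
ft_force: [-0.2, 1.0, 0.4]
grip_width: 0.0522
```

```bash
python3 - <<'E'
from h import *
s,M=st(); im=save('wrist','w20.png')
cv2.imwrite('pics/w20c.png',np.clip(cv2.resize(im[190:290,200:360,::-1],None,fx=5,fy=5,interpolation=cv2.INTER_CUBIC).astype(int)*2,0,255).astype(np.uint8))
E
```

```text
t 37.77 pos [ 0.4428 -0.2366  0.0021] yaw(-y dir) -0.758 tilt [-0.001  0.001] w 0.0522 F [-0.2  1.   0.4] j [-0.6   0.02  2.13 -0.    1.    1.73]
```

View pics/w20c.png

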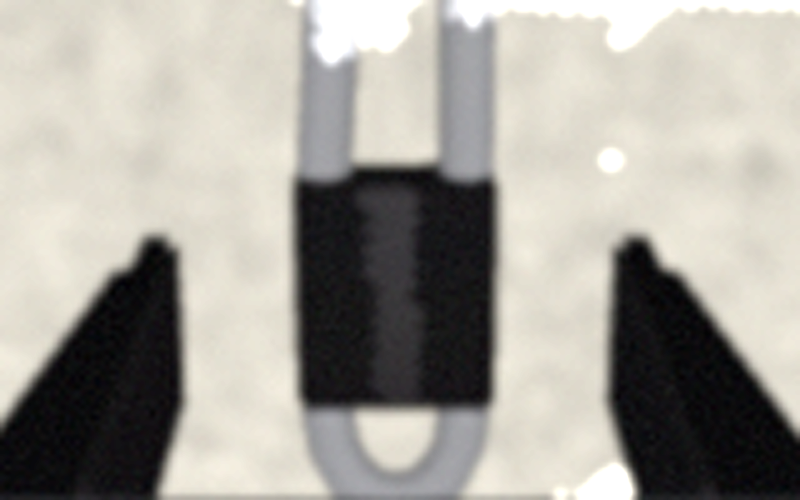

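>>> carry_out([
  {"jaw": 0.55, "xyz": [0, 0, 0.2], "turn": 0},
  {"jaw": 0.55, "xyz": [0, 0, 0.16], "turn": 0},
  {"jaw": 0.55, "xyz": [0, 0, 0], "turn": 0},
])

```text
t: 38.2
position: [0.4428, -0.2365, -0.007]
ee_rot: [1.242, -2.885, -0.001]
ft_force: [-0.7, -0.2, -0.5]
grip_width: 0.0523
```

```bash
python3 - <<'E'
from h import *
s,M=st(); im=save('wrist','w21.png')
cv2.imwrite('pics/w21c.png',np.clip(cv2.resize(im[190:290,200:360,::-1],None,fx=5,fy=5,interpolation=cv2.INTER_CUBIC).astype(int)*2,0,255).astype(np.uint8))
im=save('scene','s21.png')
cv2.imwrite('pics/s21c.png',np.clip(cv2.resize(im[150:230,210:310,::-1],None,fx=7,fy=7,interpolation=cv2.INTER_CUBIC)[:600].astype(int)*2,0,255).astype(np.uint8))
E
```

```text
t 38.2 pos [ 0.4428 -0.2365 -0.007 ] yaw(-y dir) -0.7579 tilt [-0.001  0.001] w 0.0523 F [-0.7 -0.2 -0.5] j [-0.6   0.03  2.13 -0.    0.98  1.73]
```

View pics/w21c.png

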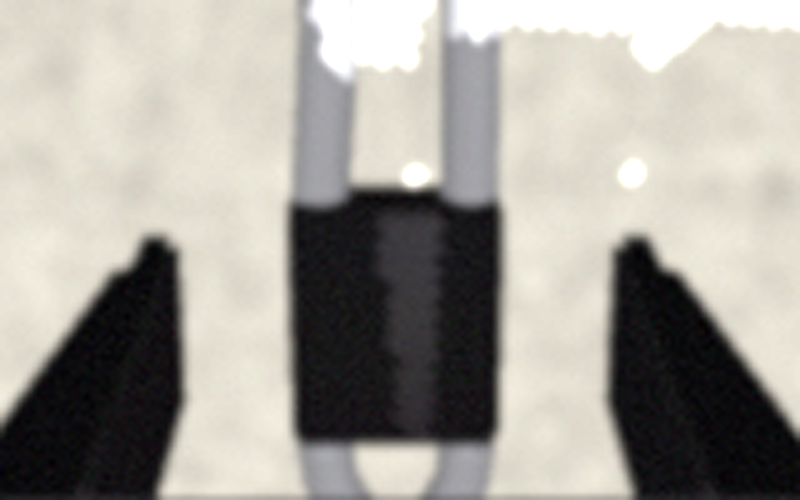

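View pics/s21c.png

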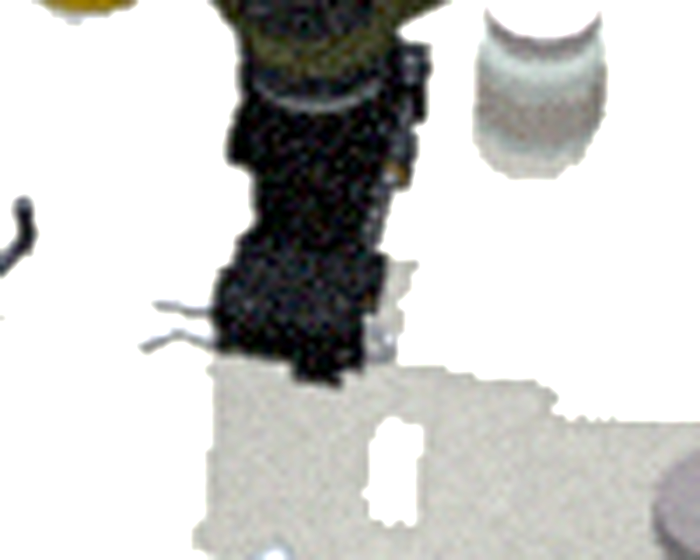

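>>> carry_out([
  {"jaw": 0.55, "xyz": [0, 0, 0.12], "turn": 0},
  {"jaw": 0.55, "xyz": [0, 0, 0.12], "turn": 0},
  {"jaw": 0.55, "xyz": [0, 0, 0], "turn": 0},
])

```text
t: 38.67
position: [0.4432, -0.2368, -0.0126]
ee_rot: [1.242, -2.886, -0.0]
ft_force: [-0.0, 0.6, 0.1]
grip_width: 0.0521
```

>>> carry_out([
  {"jaw": 0.55, "xyz": [0, 0, 0.06], "turn": 0},
  {"jaw": 0.55, "xyz": [0, 0, 0.06], "turn": 0},
  {"jaw": 0.55, "xyz": [0, 0, 0], "turn": 0},
])

```text
t: 39.05
position: [0.4433, -0.2369, -0.0129]
ee_rot: [1.242, -2.884, -0.003]
ft_force: [-7.4, 4.6, 19.4]
grip_width: 0.0528
```

```bash
python3 - <<'E'
from h import *
s,M=st(); im=save('wrist','w22.png')
cv2.imwrite('pics/w22c.png',np.clip(cv2.resize(im[190:290,200:360,::-1],None,fx=5,fy=5,interpolation=cv2.INTER_CUBIC).astype(int)*2,0,255).astype(np.uint8))
im=save('scene','s22.png')
cv2.imwrite('pics/s22c.png',np.clip(cv2.resize(im[150:230,210:310,::-1],None,fx=7,fy=7,interpolation=cv2.INTER_CUBIC)[:600].astype(int)*2,0,255).astype(np.uint8))
E
```

```text
t 39.05 pos [ 0.4433 -0.2369 -0.0129] yaw(-y dir) -0.7578 tilt [-0.002  0.001] w 0.0528 F [-7.4  4.6 19.4] j [-0.6   0.04  2.13 -0.    0.97  1.73]
```

View pics/w22c.png

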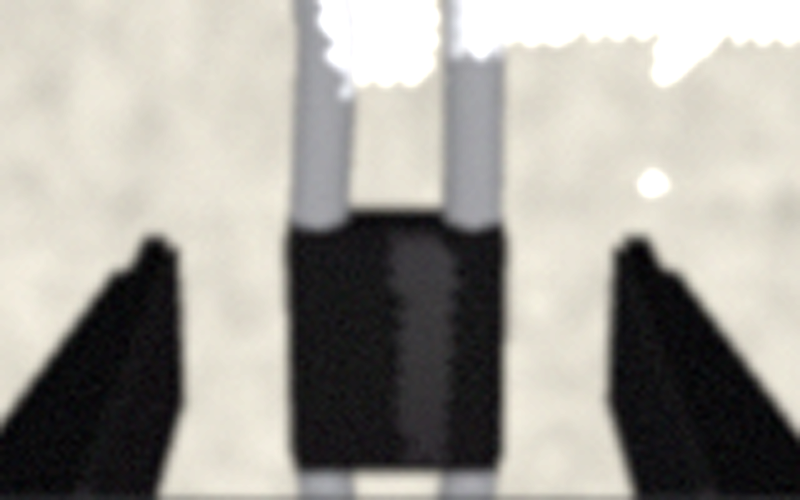

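View pics/s22c.png

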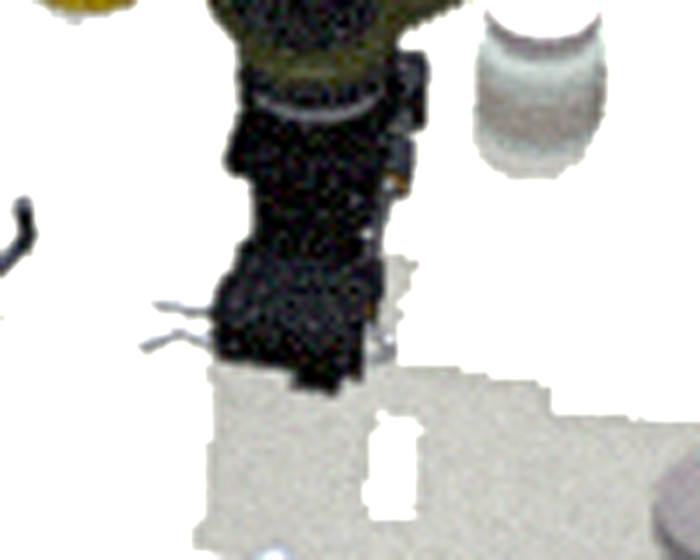

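>>> carry_out([
  {"jaw": 0.55, "xyz": [0, 0, -0.16], "turn": 0},
  {"jaw": 0.1, "xyz": [0, 0, 0], "turn": 0},
  {"jaw": 0.1, "xyz": [0, 0, 0], "turn": 0},
  {"jaw": 0.1, "xyz": [0, 0, 0], "turn": 0},
  {"jaw": 0.1, "xyz": [0, 0, 0], "turn": 0},
  {"jaw": 0.1, "xyz": [0, 0, 0], "turn": 0},
], newtons=40)

```text
t: 39.9
position: [0.443, -0.2366, -0.0117]
ee_rot: [1.242, -2.885, -0.001]
ft_force: [0.1, 0.7, -1.0]
grip_width: 0.0258
```

```bash
python3 - <<'E'
from h import *
s,M=st(); im=save('wrist','w23.png'); go((.45,-.16,.12),-.0755)
cv2.imwrite('pics/w23c.png',np.clip(cv2.resize(im[90:290,180:380,::-1],None,fx=3,fy=3,interpolation=cv2.INTER_CUBIC).astype(int)*1.5,0,255).astype(np.uint8))
E
```

```text
t 39.9 pos [ 0.443  -0.2366 -0.0117] yaw(-y dir) -0.758 tilt [-0.  0.] w 0.0258 F [ 0.1  0.7 -1. ] j [-0.6   0.04  2.13  0.    0.97  1.73]
units now-axes [-2.42  1.91 -5.27] turn -3.91 units after turn [-3.08 -0.04 -5.27]
```

View pics/w23c.png

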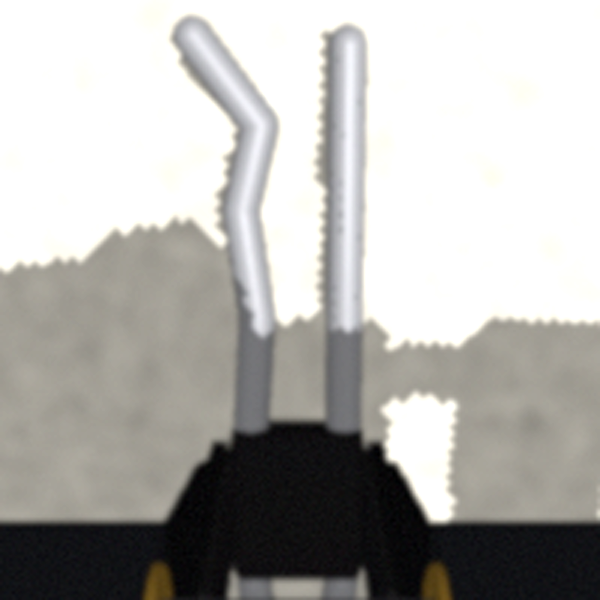

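>>> carry_out([
  {"jaw": 0.1, "xyz": [0, 0, -0.5], "turn": 0},
  {"jaw": 0.1, "xyz": [0, 0, -1], "turn": 0},
  {"jaw": 0.1, "xyz": [0, 0, -1], "turn": 0},
  {"jaw": 0.1, "xyz": [0, 0, -1], "turn": 0},
  {"jaw": 0.1, "xyz": [0, 0, -1], "turn": 0},
  {"jaw": 0.1, "xyz": [0, 0, -0.77], "turn": 0},
  {"jaw": 0.1, "xyz": [0, 0, 0], "turn": -0.98},
  {"jaw": 0.1, "xyz": [0, 0, 0], "turn": -0.98},
  {"jaw": 0.1, "xyz": [0, 0, 0], "turn": -0.98},
  {"jaw": 0.1, "xyz": [0, 0, 0], "turn": -0.97},
  {"jaw": 0.1, "xyz": [-1, 0, 0], "turn": 0},
  {"jaw": 0.1, "xyz": [-1, 0, 0], "turn": 0},
  {"jaw": 0.1, "xyz": [-1, 0, 0], "turn": 0},
  {"jaw": 0.1, "xyz": [-1, 0, 0], "turn": 0},
  {"jaw": 0.1, "xyz": [-1, 0, 0], "turn": 0},
  {"jaw": 0.1, "xyz": [-1, 0, 0], "turn": 0},
  {"jaw": 0.1, "xyz": [-1, 0, 0], "turn": 0},
  {"jaw": 0.1, "xyz": [-0.5, 0, 0], "turn": 0},
  {"jaw": 0.1, "xyz": [0, 0, 0], "turn": 0},
], newtons=40)

```text
t: 42.32
position: [0.4574, -0.0495, 0.1205]
ee_rot: [2.138, -2.302, 0.0]
ft_force: [0.3, -0.2, -0.7]
grip_width: 0.0255
```

```bash
python3 - <<'E'
from h import *
st(); im=save('wrist','w24.png'); go((.4745,-.0502,.0673),-.0755)
E
```

```text
t 42.33 pos [ 0.4574 -0.0495  0.1205] yaw(-y dir) -0.0741 tilt [ 0. -0.] w 0.0255 F [ 0.3 -0.2 -0.7] j [-0.22 -0.25  2.14 -0.    1.25  1.42]
units now-axes [-0.04 -0.68  2.13] turn 0.003 units after turn [-0.04 -0.68  2.13]
```

View pics/w24.png

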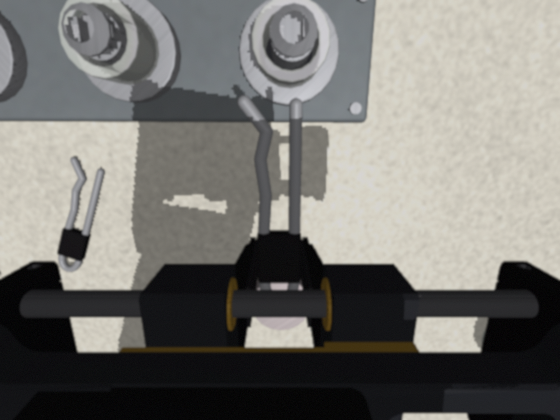

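>>> carry_out([
  {"jaw": 0.1, "xyz": [0, 0, 1], "turn": 0},
  {"jaw": 0.1, "xyz": [0, 0, 0.7], "turn": 0},
  {"jaw": 0.1, "xyz": [-0.04, -0.3, 0.43], "turn": 0},
  {"jaw": 0.1, "xyz": [0, -0.2, 0], "turn": 0},
  {"jaw": 0.1, "xyz": [0, 0, 0], "turn": 0},
  {"jaw": 0.1, "xyz": [0, 0, 0], "turn": 0},
])

```text
t: 43.12
position: [0.4706, -0.0499, 0.0678]
ee_rot: [-2.136, 2.303, -0.002]
ft_force: [-0.2, -0.8, -0.7]
grip_width: 0.0256
```

```bash
python3 - <<'E'
from h import *
st(); im=save('wrist','w25.png')
cv2.imwrite('pics/w25c.png',np.clip(cv2.resize(im[0:200,200:380,::-1],None,fx=4,fy=4,interpolation=cv2.INTER_CUBIC)[:600].astype(int)*1.5,0,255).astype(np.uint8))
E
```

```text
t 43.12 pos [ 0.4706 -0.0499  0.0678] yaw(-y dir) -0.0755 tilt [ 0.001 -0.   ] w 0.0256 F [-0.2 -0.8 -0.7] j [-0.22 -0.15  2.16 -0.    1.13  1.43]
```

View pics/w25c.png

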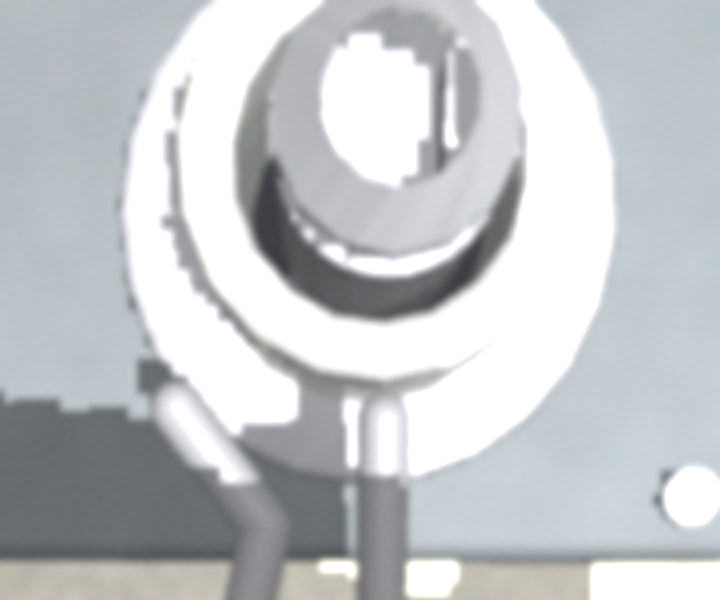

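>>> carry_out([
  {"jaw": 0.1, "xyz": [0, -0.3, 0.02], "turn": 0},
  {"jaw": 0.1, "xyz": [0, -0.25, 0], "turn": 0},
  {"jaw": 0.1, "xyz": [0, -0.2, 0], "turn": 0},
  {"jaw": 0.1, "xyz": [0, -0.2, 0], "turn": 0},
  {"jaw": 0.1, "xyz": [0, -0.1, 0], "turn": 0},
  {"jaw": 0.1, "xyz": [0, 0, 0], "turn": 0},
])

```text
t: 43.92
position: [0.4962, -0.0518, 0.0665]
ee_rot: [2.136, -2.304, -0.0]
ft_force: [-0.6, 0.0, -0.2]
grip_width: 0.0256
```

```bash
python3 - <<'E'
from h import *
st(); im=save('wrist','w26.png')
cv2.imwrite('pics/w26c.png',np.clip(cv2.resize(im[40:240,200:380,::-1],None,fx=4,fy=4,interpolation=cv2.INTER_CUBIC)[:600].astype(int)*1.5,0,255).astype(np.uint8))
E
```

```text
t 43.92 pos [ 0.4962 -0.0518  0.0665] yaw(-y dir) -0.0755 tilt [-0. -0.] w 0.0256 F [-0.6  0.  -0.2] j [-0.21 -0.09  2.1  -0.    1.13  1.43]
```

View pics/w26c.png

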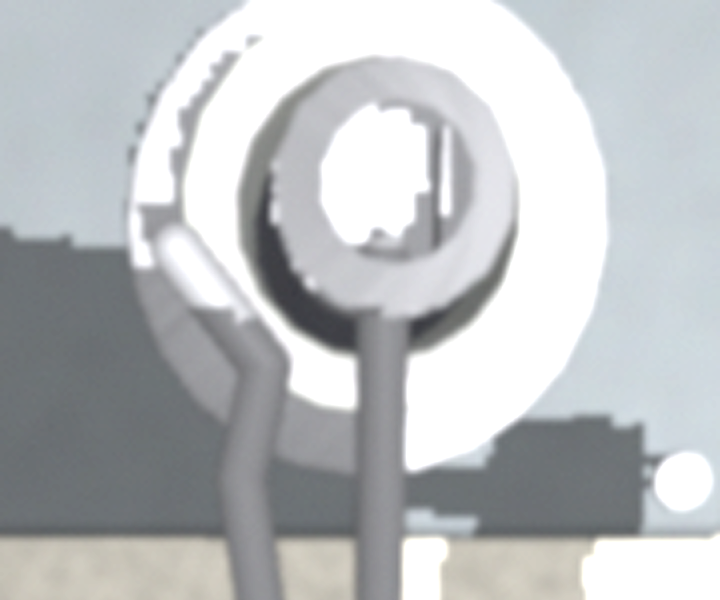

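>>> carry_out([
  {"jaw": 0.1, "xyz": [0, -0.2, -0.02], "turn": 0},
  {"jaw": 0.1, "xyz": [0, -0.2, 0], "turn": 0},
  {"jaw": 0.1, "xyz": [0, -0.2, 0], "turn": 0},
  {"jaw": 0.1, "xyz": [0, -0.2, 0], "turn": 0},
  {"jaw": 0.1, "xyz": [0, -0.2, 0], "turn": 0},
  {"jaw": 0.1, "xyz": [0, -0.2, 0], "turn": 0},
  {"jaw": 0.1, "xyz": [0, 0, 0], "turn": 0},
])

```text
t: 44.85
position: [0.5266, -0.0542, 0.0672]
ee_rot: [-2.136, 2.304, -0.001]
ft_force: [-0.1, 0.3, -0.5]
grip_width: 0.0253
```

```bash
python3 - <<'E'
from h import *
st(); im=save('wrist','w27.png')
cv2.imwrite('pics/w27c.png',np.clip(cv2.resize(im[100:280,190:370,::-1],None,fx=4,fy=4,interpolation=cv2.INTER_CUBIC)[:650].astype(int)*1.5,0,255).astype(np.uint8))
E
```

```text
t 44.85 pos [ 0.5266 -0.0542  0.0672] yaw(-y dir) -0.0756 tilt [ 0.001 -0.   ] w 0.0253 F [-0.1  0.3 -0.5] j [-0.2  -0.02  2.04 -0.    1.12  1.44]
```

View pics/w27c.png

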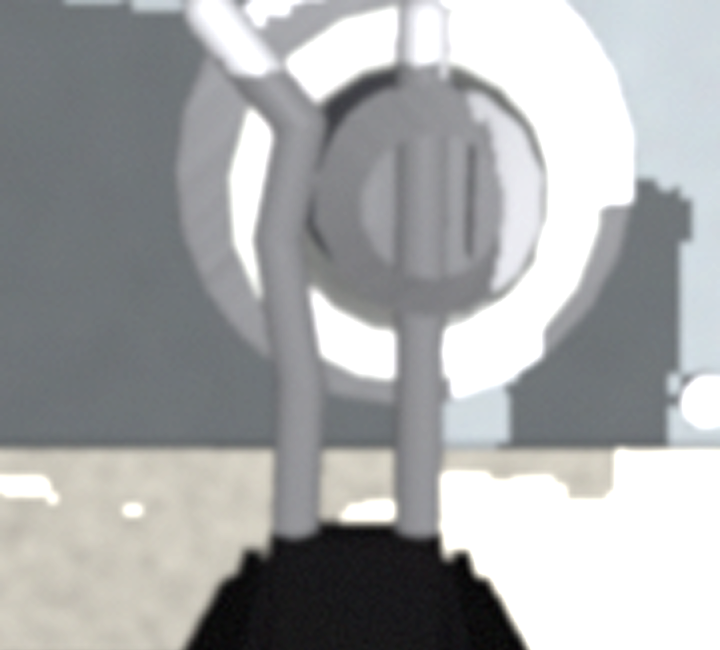

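>>> carry_out([
  {"jaw": 0.1, "xyz": [0, -0.12, 0], "turn": 0},
  {"jaw": 0.1, "xyz": [0, -0.12, 0], "turn": 0},
  {"jaw": 0.1, "xyz": [0, -0.12, 0], "turn": 0},
  {"jaw": 0.1, "xyz": [0, 0, 0], "turn": 0},
  {"jaw": 0.1, "xyz": [0, 0, 0], "turn": 0},
])

```text
t: 45.52
position: [0.5349, -0.0547, 0.067]
ee_rot: [2.136, -2.304, -0.0]
ft_force: [0.6, 0.0, -2.1]
grip_width: 0.0255
```

```bash
python3 - <<'E'
from h import *
st(); im=save('wrist','w28.png')
cv2.imwrite('pics/w28c.png',np.clip(cv2.resize(im[100:280,190:370,::-1],None,fx=4,fy=4,interpolation=cv2.INTER_CUBIC)[:650].astype(int)*1.5,0,255).astype(np.uint8))
E
```

```text
t 45.52 pos [ 0.5349 -0.0547  0.067 ] yaw(-y dir) -0.0756 tilt [-0. -0.] w 0.0255 F [ 0.6  0.  -2.1] j [-0.2   0.    2.02 -0.    1.12  1.44]
```

View pics/w28c.png

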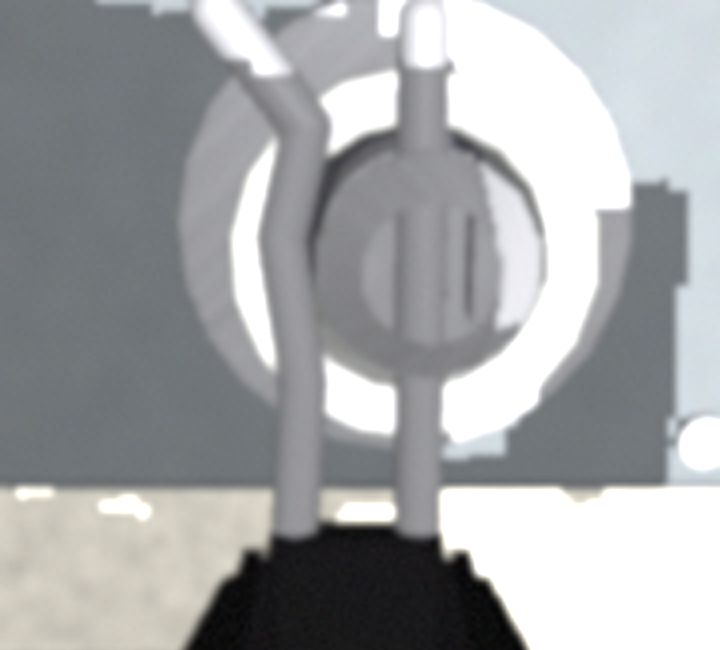

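```bash
python3 - <<'E'
from h import *
s,M=st()
tool=lambda uv,z: np.round(1000*(M.T@(plane('wrist',uv,z)-s['position'])),1)
c=lambda x,y:(190+x/4-.4,100+y/4-.4)
print('block front',tool(c(415,530),.087)); print('spindle rim c',tool(c(431,264),.094)); print('leg',tool(c(420,450),.084))
print(tool(c(431,264),.099))
im=cv2.imread('pics/w28.png'); cv2.imwrite('pics/w28d.png',cv2.resize(im[60:160,220:340],None,fx=5,fy=5))
E
```

```text
t 45.58 pos [ 0.5349 -0.0547  0.067 ] yaw(-y dir) -0.0755 tilt [-0.  0.] w 0.0253 F [-0.3 -0.7 -0.7] j [-0.2   0.    2.02 -0.    1.12  1.44]
block front [ 10.2 -17.8 -20. ]
spindle rim c [ 11.4 -57.1 -27. ]
leg [ 10.9 -28.9 -17. ]
[ 11.  -57.8 -32. ]
```

View pics/w28d.png

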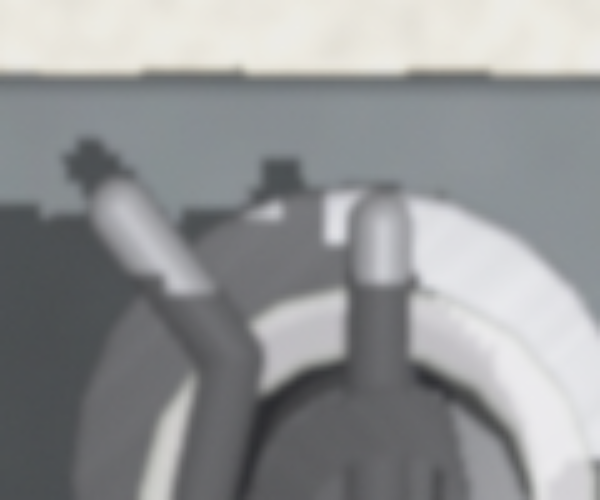

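>>> carry_out([
  {"jaw": 0.6, "xyz": [0, 0, 0], "turn": 0},
  {"jaw": 0.6, "xyz": [0, 0, 0], "turn": 0},
  {"jaw": 0.6, "xyz": [0, 0, 0], "turn": 0},
  {"jaw": 0.6, "xyz": [0, 0, -0.5], "turn": 0},
  {"jaw": 0.6, "xyz": [0, 0, -1], "turn": 0},
  {"jaw": 0.6, "xyz": [0, 0, -1], "turn": 0},
  {"jaw": 0.6, "xyz": [-0.9, 0.55, -0.8], "turn": 0},
  {"jaw": 0.6, "xyz": [-0.99, 0.57, 0], "turn": 0},
  {"jaw": 0.6, "xyz": [-0.99, 0.57, 0], "turn": 0},
  {"jaw": 0.6, "xyz": [-0.99, 0.57, 0], "turn": 0},
  {"jaw": 0.6, "xyz": [-0.99, 0.57, 0], "turn": 0},
  {"jaw": 0.6, "xyz": [-0.99, 0.57, 0], "turn": 0},
  {"jaw": 0.6, "xyz": [-0.99, 0.57, 0], "turn": 0},
  {"jaw": 0.6, "xyz": [-0.99, 0.57, 0], "turn": 0},
  {"jaw": 0.6, "xyz": [-0.97, 0.54, 0], "turn": 0},
  {"jaw": 0.6, "xyz": [0, 0, 0], "turn": 0.7},
  {"jaw": 0.6, "xyz": [0, 0, 0], "turn": 0.7},
  {"jaw": 0.6, "xyz": [0, 0, 0], "turn": 0.68},
  {"jaw": 0.6, "xyz": [0, 0, 0], "turn": 0},
])

```text
t: 47.95
position: [0.4252, 0.1744, 0.1505]
ee_rot: [-1.686, 2.649, -0.001]
ft_force: [0.2, -0.7, 0.3]
grip_width: 0.0571
```

```bash
python3 - <<'E'
from h import *
st(); im=save('wrist','w29.png'); save('top','t29.png')
E
```

```text
t 47.95 pos [0.4252 0.1744 0.1505] yaw(-y dir) -0.437 tilt [0.001 0.   ] w 0.0571 F [ 0.2 -0.7  0.3] j [ 0.27 -0.28  2.12  0.    1.3   2.28]
```

View pics/w29.png

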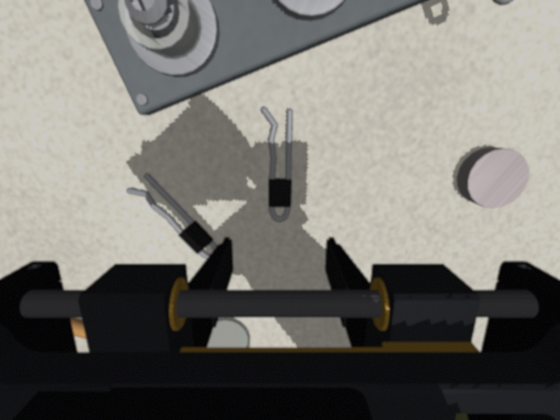

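View pics/t29.png

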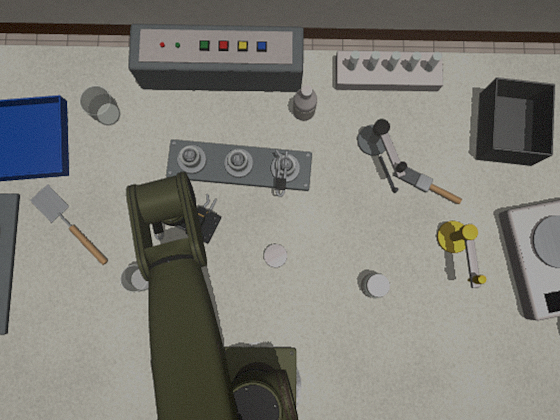

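```bash
python3 - <<'E'
from h import *
im=cv2.imread('pics/w29.png'); cv2.imwrite('pics/w29c.png',cv2.resize(im[95:230,230:330],None,fx=5,fy=5,interpolation=cv2.INTER_CUBIC))
a=plane('wrist',(290,112),.005);b=plane('wrist',(289,178),.005);d=a-b
g=plane('wrist',(280,193),.008);print(np.arctan2(d[1],d[0]),a,b,'grip',g)
go((.4275,.1745,-.0117),-.44); go((*g[:2],-.0117))
E
```

```text
-0.4418078581650837 [0.50116401 0.12441372 0.005     ] [0.43841925 0.15409143 0.005     ] grip [0.42785373 0.16997557 0.008     ]
units now-axes [-0.04 -0.08  6.48] turn 0.019 units after turn [-0.04 -0.08  6.48]
units now-axes [ 0.11 -0.17  6.48]
```

View pics/w29c.png

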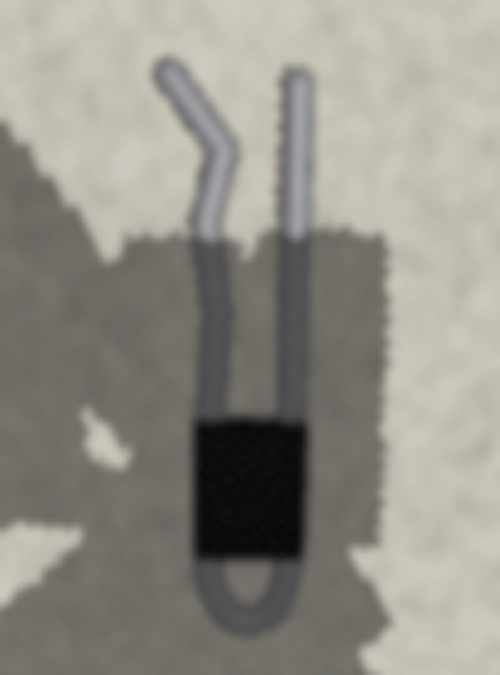

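>>> carry_out([
  {"jaw": 0.55, "xyz": [0, -0.1, 0.9], "turn": 0.08},
  {"jaw": 0.55, "xyz": [0, 0, 1], "turn": 0},
  {"jaw": 0.55, "xyz": [0, 0, 1], "turn": 0},
  {"jaw": 0.55, "xyz": [0, 0, 1], "turn": 0},
  {"jaw": 0.55, "xyz": [0, 0, 1], "turn": 0},
  {"jaw": 0.55, "xyz": [0, 0, 0.8], "turn": 0},
  {"jaw": 0.55, "xyz": [0, 0, 0.5], "turn": 0},
  {"jaw": 0.55, "xyz": [0, 0, 0.25], "turn": 0},
  {"jaw": 0.55, "xyz": [0, 0, 0], "turn": 0},
  {"jaw": 0.55, "xyz": [0, 0, 0], "turn": 0},
], newtons=40)

```text
t: 49.3
position: [0.4279, 0.1734, -0.0109]
ee_rot: [-1.666, 2.662, -0.001]
ft_force: [0.1, 0.5, -0.7]
grip_width: 0.0518
```

```bash
python3 - <<'E'
from h import *
s,M=st(); im=save('wrist','w30.png')
cv2.imwrite('pics/w30c.png',np.clip(cv2.resize(im[90:290,180:380,::-1],None,fx=3,fy=3,interpolation=cv2.INTER_CUBIC).astype(int)*1.5,0,255).astype(np.uint8))
E
```

```text
t 49.3 pos [ 0.4279  0.1734 -0.0109] yaw(-y dir) -0.4524 tilt [0.001 0.   ] w 0.0518 F [ 0.1  0.5 -0.7] j [ 0.27 -0.05  2.22  0.    0.97  2.29]
```

View pics/w30c.png

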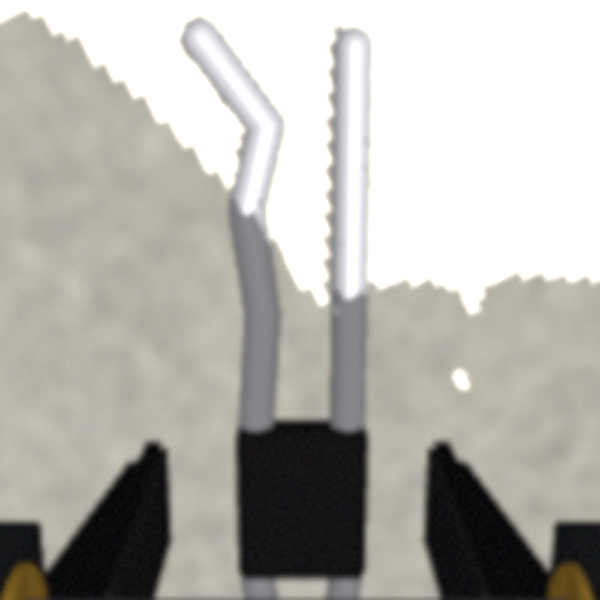

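>>> carry_out([
  {"jaw": 0.1, "xyz": [0, 0, 0], "turn": 0},
  {"jaw": 0.1, "xyz": [0, 0, 0], "turn": 0},
  {"jaw": 0.1, "xyz": [0, 0, 0], "turn": 0},
  {"jaw": 0.1, "xyz": [0, 0, 0], "turn": 0},
  {"jaw": 0.1, "xyz": [0, 0, 0], "turn": 0},
], newtons=40)

```text
t: 49.98
position: [0.4272, 0.1732, -0.0116]
ee_rot: [1.667, -2.663, 0.0]
ft_force: [-0.8, -0.5, 0.8]
grip_width: 0.0254
```

```bash
python3 - <<'E'
from h import *
s,M=st(); go((.4774,.0804,.068),-.0755)
E
```

```text
t 49.98 pos [ 0.4272  0.1732 -0.0116] yaw(-y dir) -0.4525 tilt [ 0. -0.] w 0.0254 F [-0.8 -0.5  0.8] j [ 0.27 -0.05  2.22 -0.    0.97  2.29]
units now-axes [ 2.46 -3.43 -3.19] turn -2.16 units after turn [ 3.55 -2.28 -3.19]
```

>>> carry_out([
  {"jaw": 0.1, "xyz": [0, 0, -0.5], "turn": 0},
  {"jaw": 0.1, "xyz": [0, 0, -1], "turn": 0},
  {"jaw": 0.1, "xyz": [0, 0, -1], "turn": 0},
  {"jaw": 0.1, "xyz": [0, 0, -1], "turn": 0},
  {"jaw": 0.1, "xyz": [0, 0, -1], "turn": 0},
  {"jaw": 0.1, "xyz": [0, 0, -0.76], "turn": 0},
  {"jaw": 0.1, "xyz": [0, 0, 0], "turn": -0.72},
  {"jaw": 0.1, "xyz": [0, 0, 0], "turn": -0.72},
  {"jaw": 0.1, "xyz": [0, 0, 0], "turn": -0.72},
  {"jaw": 0.1, "xyz": [0.9, -0.4, 0], "turn": 0},
  {"jaw": 0.1, "xyz": [0.9, -0.4, 0], "turn": 0},
  {"jaw": 0.1, "xyz": [0.9, -0.4, 0], "turn": 0},
  {"jaw": 0.1, "xyz": [0.85, -0.4, 0], "turn": 0},
  {"jaw": 0.1, "xyz": [0, 0, 1], "turn": 0},
  {"jaw": 0.1, "xyz": [0, 0, 0.7], "turn": 0},
  {"jaw": 0.1, "xyz": [0, -0.3, 0.4], "turn": 0},
  {"jaw": 0.1, "xyz": [0, -0.38, 0], "turn": 0},
  {"jaw": 0.1, "xyz": [0, 0, 0], "turn": 0},
  {"jaw": 0.1, "xyz": [0, 0, 0], "turn": 0},
])

```text
t: 52.35
position: [0.478, 0.0805, 0.068]
ee_rot: [-2.136, 2.303, -0.001]
ft_force: [0.2, -0.3, 0.0]
grip_width: 0.026
```

```bash
python3 - <<'E'
from h import *
st(); im=save('wrist','w31.png'); go((.4774,.0804,.0674),-.0755)
cv2.imwrite('pics/w31c.png',np.clip(cv2.resize(im[0:200,200:380,::-1],None,fx=4,fy=4,interpolation=cv2.INTER_CUBIC)[:600].astype(int)*1.5,0,255).astype(np.uint8))
E
```

```text
t 52.35 pos [0.478  0.0805 0.068 ] yaw(-y dir) -0.0754 tilt [0.001 0.   ] w 0.026 F [ 0.2 -0.3  0. ] j [ 0.06 -0.12  2.13  0.    1.13  1.7 ]
units now-axes [0.01 0.01 0.02] turn 0.001 units after turn [0.01 0.01 0.02]
```

View pics/w31c.png

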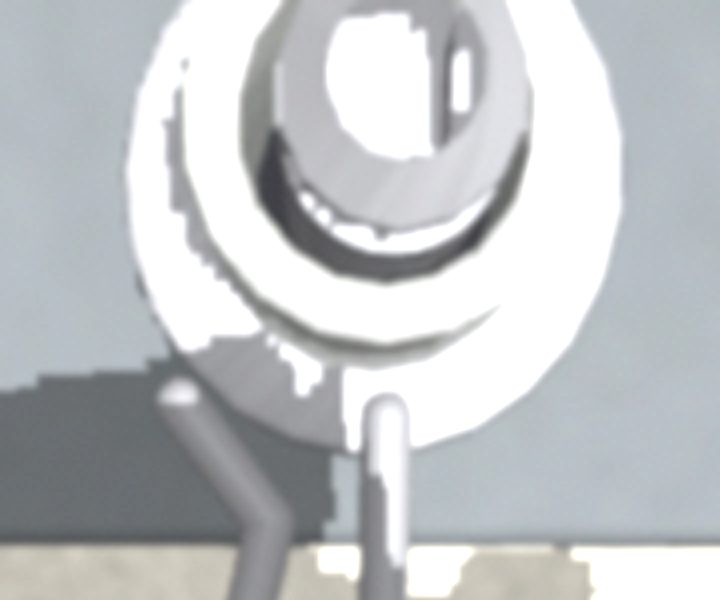

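>>> carry_out([
  {"jaw": 0.1, "xyz": [0.02, -0.3, 0.02], "turn": 0},
  {"jaw": 0.1, "xyz": [0, -0.25, 0], "turn": 0},
  {"jaw": 0.1, "xyz": [0, -0.2, 0], "turn": 0},
  {"jaw": 0.1, "xyz": [0, -0.2, 0], "turn": 0},
  {"jaw": 0.1, "xyz": [0, -0.15, 0], "turn": 0},
  {"jaw": 0.1, "xyz": [0, -0.15, 0], "turn": 0},
  {"jaw": 0.1, "xyz": [0, 0, 0], "turn": 0},
])

```text
t: 53.28
position: [0.5087, 0.0775, 0.0668]
ee_rot: [-2.136, 2.304, -0.0]
ft_force: [1.0, 0.8, -0.7]
grip_width: 0.0255
```

```bash
python3 - <<'E'
from h import *
st(); im=save('wrist','w32.png')
cv2.imwrite('pics/w32c.png',np.clip(cv2.resize(im[40:240,200:380,::-1],None,fx=4,fy=4,interpolation=cv2.INTER_CUBIC)[:600].astype(int)*1.5,0,255).astype(np.uint8))
E
```

```text
t 53.27 pos [0.5087 0.0775 0.0668] yaw(-y dir) -0.0755 tilt [ 0. -0.] w 0.0255 F [ 1.   0.8 -0.7] j [ 0.05 -0.05  2.07 -0.    1.12  1.69]
```

View pics/w32c.png

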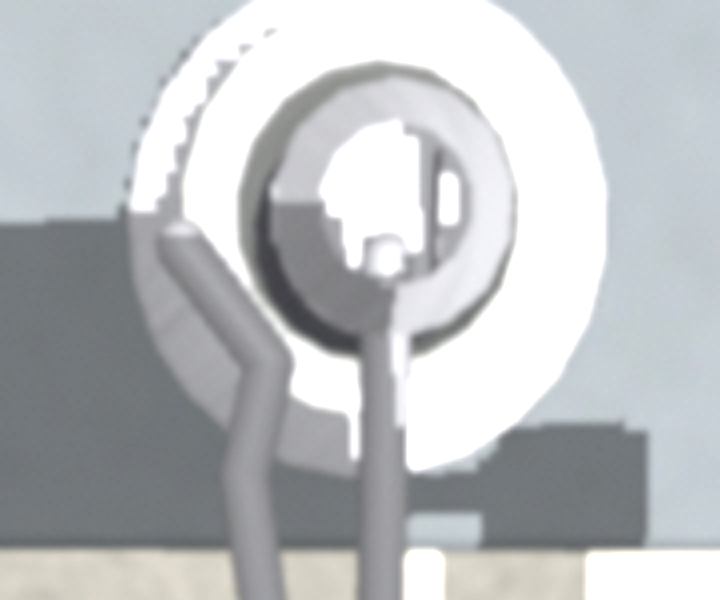

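>>> carry_out([
  {"jaw": 0.1, "xyz": [0, -0.2, -0.01], "turn": 0},
  {"jaw": 0.1, "xyz": [0, -0.2, 0], "turn": 0},
  {"jaw": 0.1, "xyz": [0, -0.2, 0], "turn": 0},
  {"jaw": 0.1, "xyz": [0, -0.2, 0], "turn": 0},
  {"jaw": 0.1, "xyz": [0, -0.2, 0], "turn": 0},
  {"jaw": 0.1, "xyz": [0, -0.15, 0], "turn": 0},
  {"jaw": 0.1, "xyz": [0, -0.15, 0], "turn": 0},
  {"jaw": 0.1, "xyz": [0, -0.1, 0], "turn": 0},
  {"jaw": 0.1, "xyz": [0, 0, 0], "turn": 0},
  {"jaw": 0.1, "xyz": [0, 0, 0], "turn": 0},
])

```text
t: 54.58
position: [0.5433, 0.0749, 0.067]
ee_rot: [2.136, -2.304, -0.0]
ft_force: [-0.0, -0.1, 0.0]
grip_width: 0.0257
```

```bash
python3 - <<'E'
from h import *
s,M=st(); im=save('wrist','w33.png')
cv2.imwrite('pics/w33c.png',np.clip(cv2.resize(im[100:280,190:370,::-1],None,fx=4,fy=4,interpolation=cv2.INTER_CUBIC)[:650].astype(int)*1.5,0,255).astype(np.uint8))
E
```

```text
t 54.58 pos [0.5433 0.0749 0.067 ] yaw(-y dir) -0.0756 tilt [-0. -0.] w 0.0257 F [-0.  -0.1  0. ] j [ 0.04  0.02  1.99 -0.    1.12  1.69]
```

View pics/w33c.png

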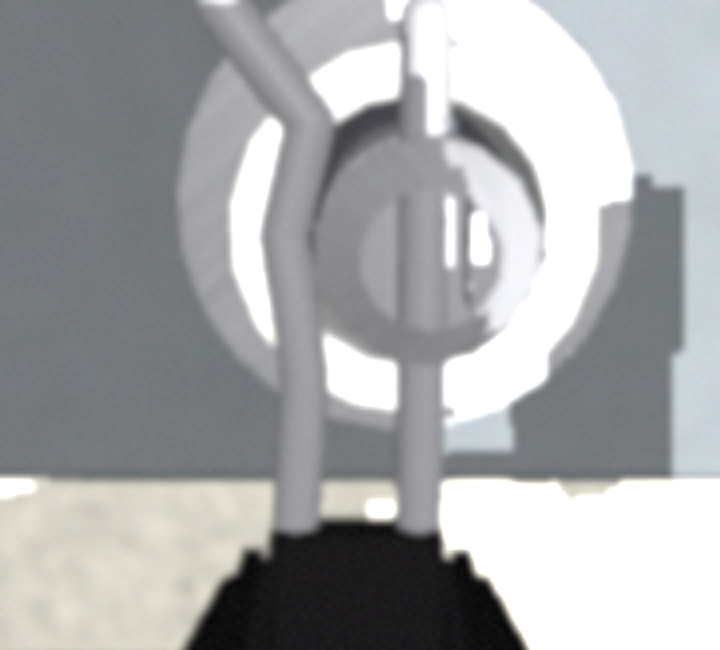

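>>> carry_out([
  {"jaw": 0.55, "xyz": [0, 0, 0], "turn": 0},
  {"jaw": 0.55, "xyz": [0, 0, 0], "turn": 0},
  {"jaw": 0.55, "xyz": [0, 0, 0], "turn": 0},
  {"jaw": 0.55, "xyz": [0, 0, -0.5], "turn": 0},
  {"jaw": 0.55, "xyz": [0, 0, -1], "turn": 0},
  {"jaw": 0.55, "xyz": [0, 0, -1], "turn": 0},
  {"jaw": 0.55, "xyz": [-0.99, 0.69, -0.8], "turn": 0},
  {"jaw": 0.55, "xyz": [-0.99, 0.69, 0], "turn": 0},
  {"jaw": 0.55, "xyz": [-0.99, 0.69, 0], "turn": 0},
  {"jaw": 0.55, "xyz": [-0.99, 0.69, 0], "turn": 0},
  {"jaw": 0.55, "xyz": [-0.99, 0.69, 0], "turn": 0},
  {"jaw": 0.55, "xyz": [-0.99, 0.69, 0], "turn": 0},
  {"jaw": 0.55, "xyz": [-0.99, 0.69, 0], "turn": 0},
  {"jaw": 0.55, "xyz": [-0.99, 0.69, 0], "turn": 0},
  {"jaw": 0.55, "xyz": [0, 0, 0], "turn": -0.93},
  {"jaw": 0.55, "xyz": [0, 0, 0], "turn": -0.92},
  {"jaw": 0.55, "xyz": [0, 0, 0], "turn": 0},
])

```text
t: 56.75
position: [0.4209, 0.283, 0.1505]
ee_rot: [-2.476, 1.932, -0.001]
ft_force: [0.7, -1.3, -0.2]
grip_width: 0.0527
```

```bash
python3 - <<'E'
from h import *
st(); im=save('wrist','w34.png'); save('top','t34.png')
cv2.imwrite('pics/w34c.png',cv2.resize(im[95:230,230:330,::-1],None,fx=5,fy=5,interpolation=cv2.INTER_CUBIC))
E
```

```text
t 56.75 pos [0.4209 0.283  0.1505] yaw(-y dir) 0.2457 tilt [0.001 0.001] w 0.0527 F [ 0.7 -1.3 -0.2] j [ 0.49 -0.16  2.02  0.    1.28  1.81]
```

View pics/w34.png

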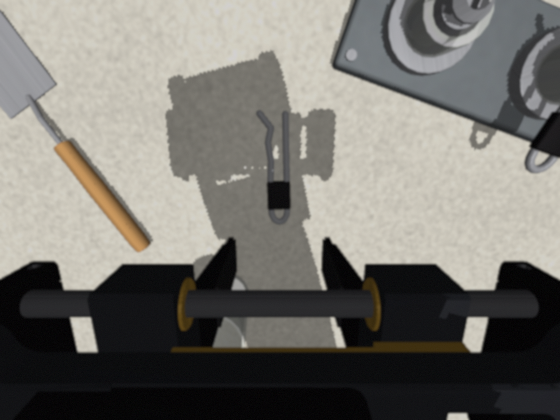

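View pics/w34c.png

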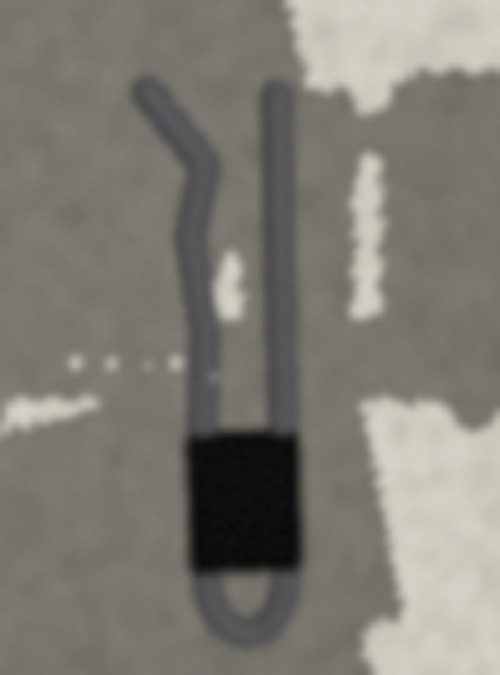

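>>> carry_out([
  {"jaw": 0.55, "xyz": [0, 0.01, 0.9], "turn": -0.12},
  {"jaw": 0.55, "xyz": [0, 0, 1], "turn": 0},
  {"jaw": 0.55, "xyz": [0, 0, 1], "turn": 0},
  {"jaw": 0.55, "xyz": [0, 0, 1], "turn": 0},
  {"jaw": 0.55, "xyz": [0, 0, 1], "turn": 0},
  {"jaw": 0.55, "xyz": [0, 0, 0.8], "turn": 0},
  {"jaw": 0.55, "xyz": [0, 0, 0.5], "turn": 0},
  {"jaw": 0.55, "xyz": [0, 0, 0.26], "turn": 0},
  {"jaw": 0.55, "xyz": [0, 0, 0], "turn": 0},
  {"jaw": 0.55, "xyz": [0, 0, 0], "turn": 0},
], newtons=40)

```text
t: 58.1
position: [0.4211, 0.283, -0.0111]
ee_rot: [-2.497, 1.904, -0.001]
ft_force: [-0.2, 0.6, -0.4]
grip_width: 0.052
```

```bash
python3 - <<'E'
from h import *
s,M=st(); im=save('wrist','w35.png')
cv2.imwrite('pics/w35c.png',np.clip(cv2.resize(im[90:290,180:380,::-1],None,fx=3,fy=3,interpolation=cv2.INTER_CUBIC).astype(int)*1.5,0,255).astype(np.uint8))
E
```

```text
t 58.1 pos [ 0.4211  0.283  -0.0111] yaw(-y dir) 0.268 tilt [0.001 0.001] w 0.052 F [-0.2  0.6 -0.4] j [ 0.49  0.05  2.12 -0.    0.97  1.79]
```

View pics/w35c.png

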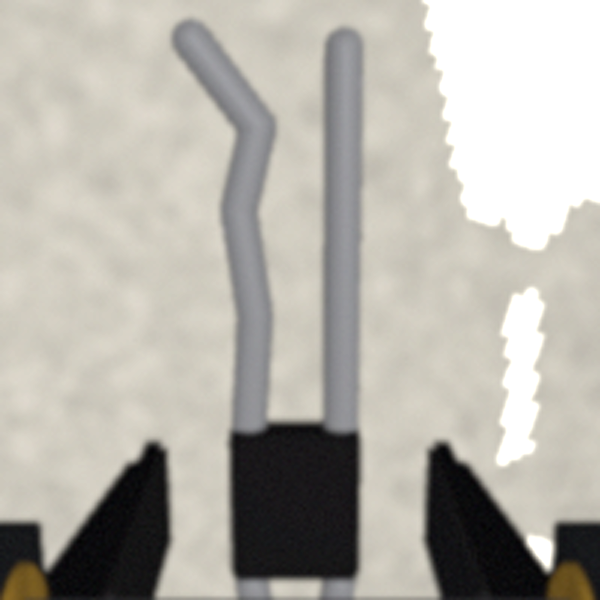

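View pics/t34.png

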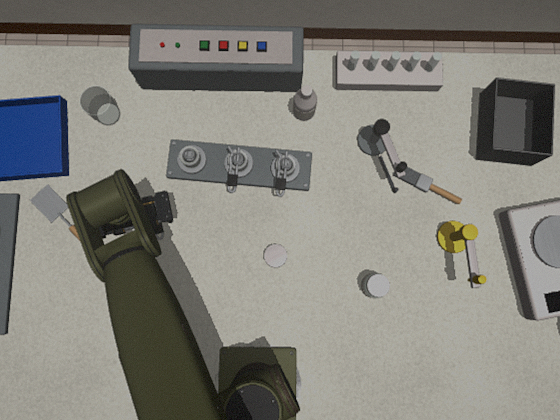

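>>> carry_out([
  {"jaw": 0.1, "xyz": [0, 0, 0], "turn": 0},
  {"jaw": 0.1, "xyz": [0, 0, 0], "turn": 0},
  {"jaw": 0.1, "xyz": [0, 0, 0], "turn": 0},
  {"jaw": 0.1, "xyz": [0, 0, 0], "turn": 0},
  {"jaw": 0.1, "xyz": [0, 0, 0], "turn": 0},
], newtons=40)

```text
t: 58.78
position: [0.4205, 0.2827, -0.0119]
ee_rot: [2.499, -1.904, 0.0]
ft_force: [-0.8, 0.5, 1.4]
grip_width: 0.0257
```

```bash
python3 - <<'E'
from h import *
s,M=st(); go((.4872,.2101,s['position'][2]+.079),-.0755)
E
```

```text
t 58.77 pos [ 0.4205  0.2827 -0.0119] yaw(-y dir) 0.2683 tilt [ 0. -0.] w 0.0257 F [-0.8  0.5  1.4] j [ 0.49  0.05  2.12 -0.    0.97  1.79]
units now-axes [ 3.51 -1.8  -3.16] turn 1.97 units after turn [ 2.69 -2.88 -3.16]
```

>>> carry_out([
  {"jaw": 0.1, "xyz": [0, 0, -0.5], "turn": 0},
  {"jaw": 0.1, "xyz": [0, 0, -1], "turn": 0},
  {"jaw": 0.1, "xyz": [0, 0, -1], "turn": 0},
  {"jaw": 0.1, "xyz": [0, 0, -1], "turn": 0},
  {"jaw": 0.1, "xyz": [0, 0, -1], "turn": 0},
  {"jaw": 0.1, "xyz": [0, 0, -0.76], "turn": 0},
  {"jaw": 0.1, "xyz": [0, 0, 0], "turn": 0.98},
  {"jaw": 0.1, "xyz": [0, 0, 0], "turn": 0.99},
  {"jaw": 0.1, "xyz": [0.9, -0.7, 0], "turn": 0},
  {"jaw": 0.1, "xyz": [0.9, -0.7, 0], "turn": 0},
  {"jaw": 0.1, "xyz": [0.89, -0.7, 0], "turn": 0},
  {"jaw": 0.1, "xyz": [0, 0, 1], "turn": 0},
  {"jaw": 0.1, "xyz": [0, 0, 0.7], "turn": 0},
  {"jaw": 0.1, "xyz": [0, -0.3, 0.4], "turn": 0},
  {"jaw": 0.1, "xyz": [0, -0.48, 0], "turn": 0},
  {"jaw": 0.1, "xyz": [0, 0, 0], "turn": 0},
  {"jaw": 0.1, "xyz": [0, 0, 0], "turn": 0},
])

```text
t: 60.9
position: [0.4878, 0.2105, 0.0678]
ee_rot: [-2.135, 2.303, -0.001]
ft_force: [-0.7, -0.1, -0.2]
grip_width: 0.0256
```

```bash
python3 - <<'E'
from h import *
st(); im=save('wrist','w36.png'); go((.4872,.2101,.0671),-.0755)
cv2.imwrite('pics/w36c.png',np.clip(cv2.resize(im[0:200,200:380,::-1],None,fx=4,fy=4,interpolation=cv2.INTER_CUBIC)[:600].astype(int)*1.5,0,255).astype(np.uint8))
E
```

```text
t 60.9 pos [0.4878 0.2105 0.0678] yaw(-y dir) -0.0755 tilt [0.001 0.   ] w 0.0256 F [-0.7 -0.1 -0.2] j [ 0.31 -0.01  2.03  0.    1.12  1.95]
units now-axes [0.01 0.01 0.02] turn 0.0 units after turn [0.01 0.01 0.02]
```

View pics/w36c.png

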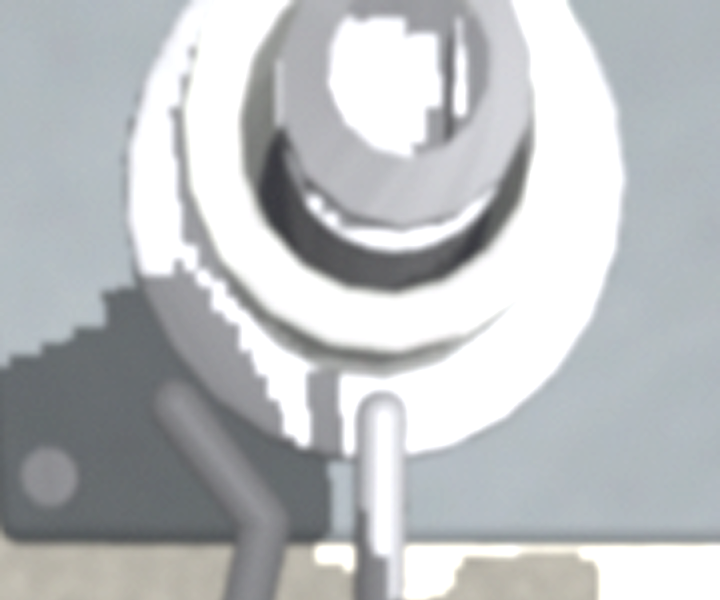

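>>> carry_out([
  {"jaw": 0.1, "xyz": [0.05, -0.3, 0.02], "turn": 0},
  {"jaw": 0.1, "xyz": [0, -0.25, 0], "turn": 0},
  {"jaw": 0.1, "xyz": [0, -0.2, 0], "turn": 0},
  {"jaw": 0.1, "xyz": [0, -0.2, 0], "turn": 0},
  {"jaw": 0.1, "xyz": [0, -0.15, 0], "turn": 0},
  {"jaw": 0.1, "xyz": [0, -0.15, 0], "turn": 0},
  {"jaw": 0.1, "xyz": [0, 0, 0], "turn": 0},
])

```text
t: 61.82
position: [0.5185, 0.2066, 0.0666]
ee_rot: [-2.136, 2.304, -0.0]
ft_force: [0.5, 0.4, -0.9]
grip_width: 0.0253
```

```bash
python3 - <<'E'
from h import *
st(); im=save('wrist','w37.png')
cv2.imwrite('pics/w37c.png',np.clip(cv2.resize(im[40:240,200:380,::-1],None,fx=4,fy=4,interpolation=cv2.INTER_CUBIC)[:600].astype(int)*1.5,0,255).astype(np.uint8))
E
```

```text
t 61.83 pos [0.5185 0.2066 0.0666] yaw(-y dir) -0.0757 tilt [0. 0.] w 0.0253 F [ 0.5  0.4 -0.9] j [ 0.28  0.05  1.97 -0.    1.12  1.93]
```

View pics/w37c.png

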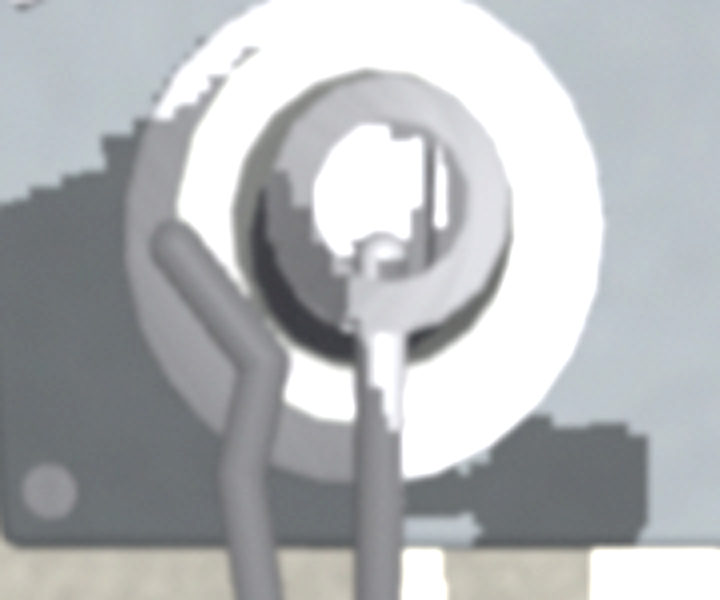

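In, without force. Push home (1.4 units).

>>> carry_out([
  {"jaw": 0.1, "xyz": [0, -0.2, -0.01], "turn": 0},
  {"jaw": 0.1, "xyz": [0, -0.2, 0], "turn": 0},
  {"jaw": 0.1, "xyz": [0, -0.2, 0], "turn": 0},
  {"jaw": 0.1, "xyz": [0, -0.2, 0], "turn": 0},
  {"jaw": 0.1, "xyz": [0, -0.2, 0], "turn": 0},
  {"jaw": 0.1, "xyz": [0, -0.15, 0], "turn": 0},
  {"jaw": 0.1, "xyz": [0, -0.15, 0], "turn": 0},
  {"jaw": 0.1, "xyz": [0, -0.1, 0], "turn": 0},
  {"jaw": 0.1, "xyz": [0, 0, 0], "turn": 0},
  {"jaw": 0.1, "xyz": [0, 0, 0], "turn": 0},
])

```text
t: 63.12
position: [0.5531, 0.2039, 0.0668]
ee_rot: [2.136, -2.304, -0.0]
ft_force: [-0.3, 0.5, -0.2]
grip_width: 0.0255
```

```bash
python3 - <<'E'
from h import *
s,M=st(); im=save('wrist','w38.png')
cv2.imwrite('pics/w38c.png',np.clip(cv2.resize(im[100:280,190:370,::-1],None,fx=4,fy=4,interpolation=cv2.INTER_CUBIC)[:650].astype(int)*1.5,0,255).astype(np.uint8))
E
```

```text
t 63.12 pos [0.5531 0.2039 0.0668] yaw(-y dir) -0.0756 tilt [-0. -0.] w 0.0255 F [-0.3  0.5 -0.2] j [ 0.26  0.11  1.9  -0.    1.13  1.91]
```

View pics/w38c.png

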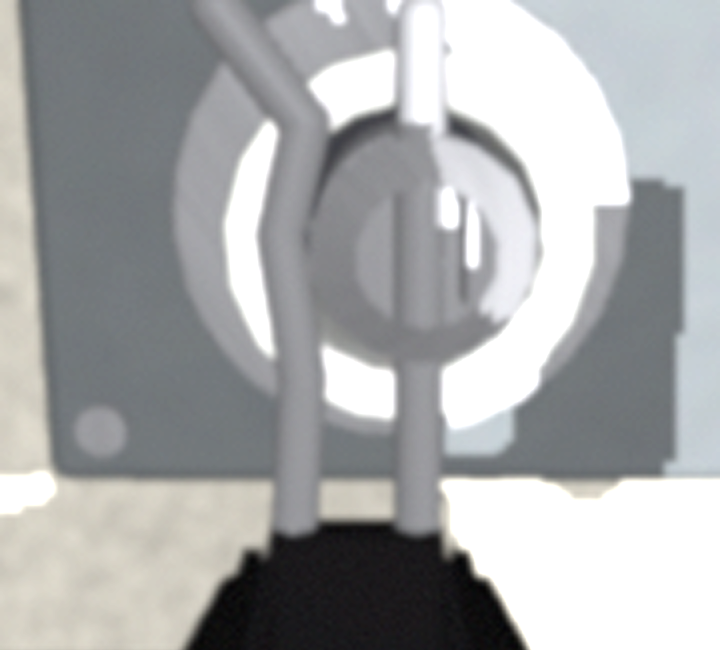

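>>> carry_out([
  {"jaw": 0.55, "xyz": [0, 0, 0], "turn": 0},
  {"jaw": 0.55, "xyz": [0, 0, 0], "turn": 0},
  {"jaw": 0.55, "xyz": [0, 0, 0], "turn": 0},
  {"jaw": 0.55, "xyz": [0, 0, -0.5], "turn": 0},
  {"jaw": 0.55, "xyz": [0, 0, -1], "turn": 0},
  {"jaw": 0.55, "xyz": [0, 0, -1], "turn": 0},
  {"jaw": 0.55, "xyz": [0, 0, -1], "turn": 0},
  {"jaw": 0.55, "xyz": [0, 0.5, -1], "turn": 0},
  {"jaw": 0.55, "xyz": [0.5, 0.5, -1], "turn": 0},
  {"jaw": 0.55, "xyz": [1, 0.5, -1], "turn": 0},
  {"jaw": 0.55, "xyz": [1, 0.5, 0], "turn": 0},
  {"jaw": 0.55, "xyz": [1, 0, 0], "turn": 0},
  {"jaw": 0.55, "xyz": [1, 0, 0], "turn": 0},
  {"jaw": 0.55, "xyz": [1, 0, 0], "turn": 0},
  {"jaw": 0.55, "xyz": [0, 0, 0], "turn": 0},
])

```text
t: 65.05
position: [0.4931, 0.0696, 0.2304]
ee_rot: [-2.132, 2.305, -0.002]
ft_force: [-0.0, 0.6, 0.4]
grip_width: 0.0522
```

```bash
python3 - <<'E'
from h import *
st(); im=save('wrist','w39.png')
cv2.imwrite('pics/w39c.png',cv2.resize(im[60:260,80:480,::-1],None,fx=2,fy=2,interpolation=cv2.INTER_CUBIC))
im=save('scene','s39.png')
cv2.imwrite('pics/s39c.png',cv2.resize(im[150:350,160:360,::-1],None,fx=3,fy=3,interpolation=cv2.INTER_CUBIC))
E
```

```text
t 65.05 pos [0.4931 0.0696 0.2304] yaw(-y dir) -0.0779 tilt [0.002 0.   ] w 0.0522 F [-0.   0.6  0.4] j [ 0.03 -0.24  1.95  0.    1.43  1.68]
```

View pics/w39c.png

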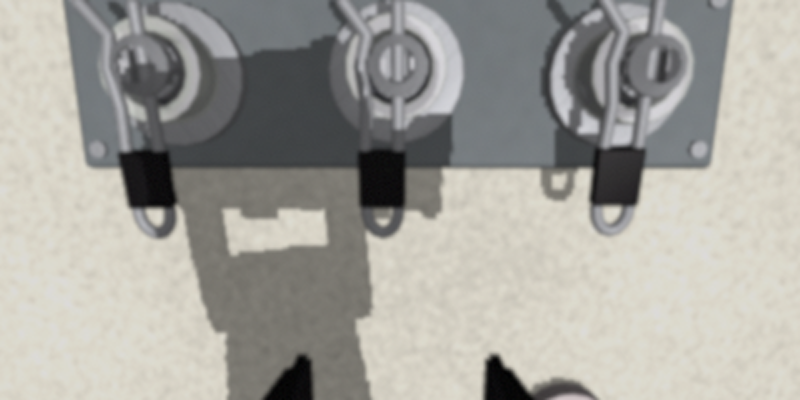

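View pics/s39c.png

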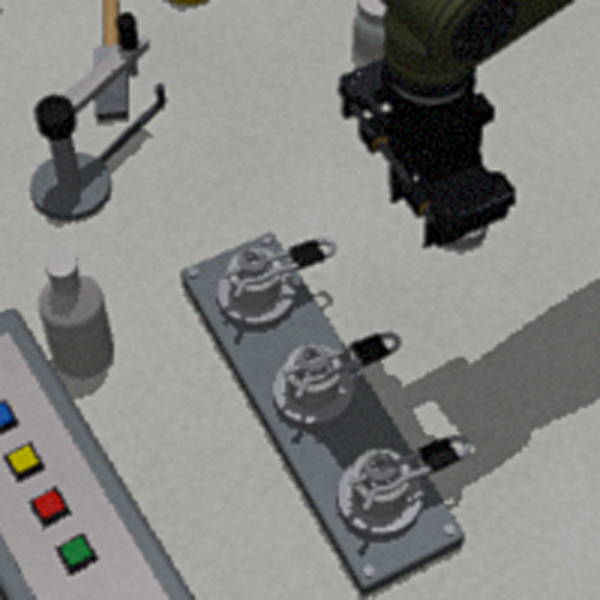

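```bash
python3 - <<'E'
from h import *
im=save('top','t40.png')
cv2.imwrite('pics/t40c.png',cv2.resize(im[115:200,345:430,::-1],None,fx=7,fy=7,interpolation=cv2.INTER_CUBIC))
E
```

```text
(no output)
```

View pics/t40c.png

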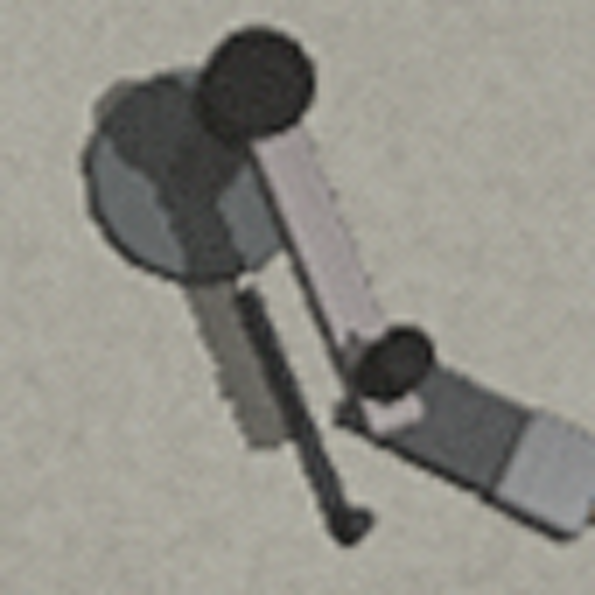

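View pics/t40.png

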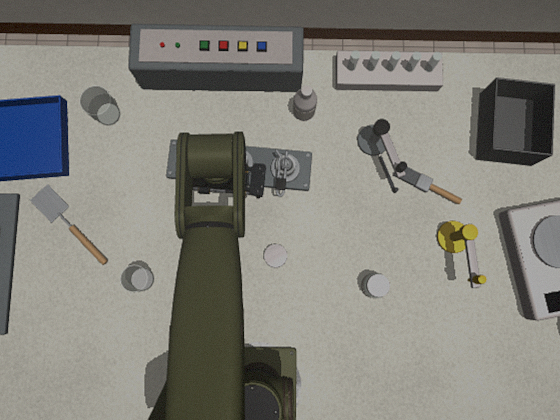

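```bash
python3 - <<'E'
from h import *
st(); print(env.close_job())
E
```

```text
t 65.2 pos [0.4931 0.0711 0.2299] yaw(-y dir) -0.0753 tilt [0.001 0.   ] w 0.0526 F [0.3 0.6 0.1] j [ 0.04 -0.24  1.95  0.    1.43  1.68]
the job is handed in; nothing more can be done
None
```

I handed the job in at about 65 s of robot time, with every part of the task done as far as the pictures show. `close_job` gave no verdict.

- **Chambers:** all three were on the bench and now sit flange down on the three spindles. In the last wrist and scene pictures they look home and upright. I judged this by eye and did not measure tilt or height.
- **Clips:** each straight leg went through its cross-hole with almost no force, and each bent leg is past its spindle. For clip 3 the wrist camera put the seat point about 2–3 mm past the spindle axis before I let go. The other two looked about centred. I did not feel the 5–10 N snap in the force readings, so "snapped over" rests on the pictures.
- **Feed arm:** in the last top view it is parallel to the index pointer within about 1–2° (0.02–0.03 rad); the limit is 0.09 rad.
- **Beaker and jar:** both were still standing in the last top view.

Three things went off plan:

- **Chamber knocked aside:** the middle chamber moved about 3 cm during the run, so I measured it again before grasping it.
- **Fingertip position:** the tips turned out to be about 13 mm behind the TCP, not 11 mm ahead as `env.nose_length` says. My first try at a clip closed above it. I found the bench by touch (about 20 N) and used that height for all three clips.
- **Wrist camera:** it read a few millimetres too far ahead, so I did the final alignment from relative positions in its own pictures.

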